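# Load the hot drying tank with lock racks

## Task

The drying tank is hot and its lid must not be touched with the fingers: take the two-pronged lifter from its stand, lift the lid off by its loop handle, keep it level, and set it down flat on the cork rest. Hang every lock rack from the drip mat astride the copper bar inside the tank, then put the lid back on with the lifter so that it sits fully home, and lay the lifter back in its stand. Do not disturb the oil bottle, jar, padlock and screwdriver lying around.

Things in the scene. Friction and masses are not known exactly. Their poses are not given: they have to be found in the camera images.
- tank: Hot-air drying tank: fixed grey open-topped box, 150 (own x) x 195 (own y) x 140 high, walls 10 thick, mouth 130 x 175, inner floor 35 above the bench. Origin: centre of its underside, z up. A fixed copper bar, 12 in diameter, runs along its y across the middle of the mouth, axis 122 above the bench (18 below the rim). Tank and cork rest may change places between starts.
- bar_mid (a point): Middle of the copper bar in the tank, on its axis; the bar runs 87 either way along the tank's y. Three racks fit side by side, about 57 apart.
- lid: Loose bright lid, 0.45 kg, plate 150 (own x) x 195 (own y) x 4. Origin: centre of the plate's underside, 140 above the bench when home on the rim, axes as the tank's (a half turn does no harm), z up. A rib under it, 5 deep, 120 x 165 outside, drops into the mouth with 5 to spare each side. On the cork rest it stands on the rib, origin 15 above the bench.
- lid_loop (a point): Middle of the straight top bar of the lid's dark loop handle, on its axis, 49 above the lid's origin. The bar is 10 in diameter and runs 45 either way along the lid's y to two upright legs; free height under it down to the plate 40. The lid's weight lies straight under this point.
- cork_rest: Fixed cork pad on which the hot lid is put down, 165 (own x) x 215 (own y) x 10 thick. Origin: centre of its underside, on the bench.
- lifter: Lid lifter, 0.2 kg. Origin: centre of its red cross handle, 120 long (own y), 22 x 22 in section: grip its middle from above, closing along its x. z up. A shank (8 thick) leads down, cranked back to x -28 at z -42, to a crosspiece at z -74; from it two prongs, 8 thick, at y +20 and -20, run forward (+x), axes falling to z -82 at x 0 (the cup) and rising to the tips at x +20, z -72.
- lifter_cup (a point): Where the loop bar's axis lies when it hangs in the prongs: 73 straight below the lifter's origin. To hook on: lifter's y parallel to the loop bar, prongs lower than the bar, move along the lifter's +x until the cup is under the bar, raise. To unhook: lower a little, move back along -x. Either side of the loop will do.
- lifter_stand: Fixed blue stand: base 100 (own x) x 130 (own y) x 8; two posts at y +42 and -42, each 8 thick along y, 44 wide along x, with a flared notch in the top, open upwards, 27 wide at its bottom. The lifter's handle lies in both notches, along the stand's y, prongs hanging between the posts, lifter origin 125 straight above this origin (centre of the underside). Either way round will do.
- drip_mat: Fixed black ribbed rubber mat, 270 (own x) x 150 (own y) x 3 thick, on which the racks stand at the start. Origin: centre of its underside.
- rack1: Saddle rack 1. Upside-down U of 24 wide steel strip, crown capped orange, a brass lock at the foot of each leg; 73 (own x) x 41 (own y) x 78 high, 0.32 kg, standing on the locks. Origin: centre of the underside, z up, x from leg to leg. Legs 38 over their outsides: grip there from above, closing along x, in the top 30; locks reach 33 up. 2 or 3 racks are there; an absent one reads None.
- rack2: Saddle rack 2. Upside-down U of 24 wide steel strip, crown capped orange, a brass lock at the foot of each leg; 73 (own x) x 41 (own y) x 78 high, 0.32 kg, standing on the locks. Origin: centre of the underside, z up, x from leg to leg. Legs 38 over their outsides: grip there from above, closing along x, in the top 30; locks reach 33 up. 2 or 3 racks are there; an absent one reads None.
- rack3: Saddle rack 3. Upside-down U of 24 wide steel strip, crown capped orange, a brass lock at the foot of each leg; 73 (own x) x 41 (own y) x 78 high, 0.32 kg, standing on the locks. Origin: centre of the underside, z up, x from leg to leg. Legs 38 over their outsides: grip there from above, closing along x, in the top 30; locks reach 33 up. 2 or 3 racks are there; an absent one reads None.
- rack1_crown (a point): Middle of the inside of the crown of rack 1, the face that rests on the bar: 74 above the rack's origin, 4 below its top, and 6 above the bar's axis when hung. The U is 30 wide inside (along the rack's x), open below; hung astride the bar, the rack's y lies along the bar.
- rack2_crown (a point): Middle of the inside of the crown of rack 2, the face that rests on the bar: 74 above the rack's origin, 4 below its top, and 6 above the bar's axis when hung. The U is 30 wide inside (along the rack's x), open below; hung astride the bar, the rack's y lies along the bar.
- rack3_crown (a point): Middle of the inside of the crown of rack 3, the face that rests on the bar: 74 above the rack's origin, 4 below its top, and 6 above the bar's axis when hung. The U is 30 wide inside (along the rack's x), open below; hung astride the bar, the rack's y lies along the bar.
- oil_bottle: Bystander: yellow plastic bottle, 48 in diameter, 130 high. Origin: centre of its underside.
- pin_jar: Bystander: glass jar with a steel cap, 56 in diameter, 65 high. Origin: centre of its underside.
- padlock: Bystander: brass padlock standing upright, 26 x 50 x 72 high. Origin: centre of its underside.
- screwdriver: Bystander: screwdriver lying flat, about 200 long. Origin: middle of its underside.
Mind the look-alikes: they are no part of the job. Of the things shaped like the lifter, the red one is meant. What is shaped like the rack2 but pink is not meant.

How it is judged:
On the way, in this order (a step that is already met when the one before it is completed fails the run):
1. the lid hangs from the lifter, clear of the tank (contact force between lifter and lid above 2.5 N and contact force between lid and tank below 0.05 N and contact force between lid and cork_rest below 0.05 N), for 0.3 s.
2. the lid lies flat on the cork rest, the lifter off it (x of lid in the frame of cork_rest between -0.06 and 0.06 m and y of lid in the frame of cork_rest between -0.06 and 0.06 m and z of lid in the frame of cork_rest below 0.019 m and angle between lid's own z axis and vertical below 0.06 rad and contact force between lifter and lid below 0.1 N and linear speed of lid below 0.03 m/s), for 0.3 s.
3. every rack that is there hangs astride the bar in the tank (x of rack1_crown in the frame of tank between -0.014 and 0.014 m and y of rack1_crown in the frame of tank between -0.075 and 0.075 m and z of rack1_crown in the frame of tank between 0.123 and 0.133 m and angle between each of rack1, rack2, rack3's own z axis and vertical below 0.25 rad and linear speed of each of rack1, rack2, rack3 below 0.03 m/s and x of rack2_crown in the frame of tank between -0.014 and 0.014 m and y of rack2_crown in the frame of tank between -0.075 and 0.075 m and z of rack2_crown in the frame of tank between 0.123 and 0.133 m and x of rack3_crown in the frame of tank between -0.014 and 0.014 m and y of rack3_crown in the frame of tank between -0.075 and 0.075 m and z of rack3_crown in the frame of tank between 0.123 and 0.133 m), for 0.3 s.
4. the lid hangs from the lifter again (all of step 1), for 0.3 s.
At the end, for the whole second after the job is handed in: Lid home on the tank (9 mm, 3 mm in height, 0.12 rad); every rack there hangs astride the bar (crown 14 mm across, 5 mm in height, 75 mm along from the middle, tilt under 0.25 rad); lifter in its stand (8 mm across, 14 mm along, 4 mm in height); all at rest (all of step 3 and x of lid in the frame of tank between -0.009 and 0.009 m and y of lid in the frame of tank between -0.009 and 0.009 m and z of lid in the frame of tank between 0.137 and 0.143 m and angle between lid's own z axis and vertical below 0.04 rad and angle between the x axis of lid and the x axis of tank, either way round below 0.12 rad and linear speed of each of lid, lifter below 0.02 m/s and x of lifter in the frame of lifter_stand between -0.008 and 0.008 m and y of lifter in the frame of lifter_stand between -0.014 and 0.014 m and z of lifter in the frame of lifter_stand between 0.121 and 0.129 m and angle between the y axis of lifter and the y axis of lifter_stand, either way round below 0.15 rad and angle between lifter's own z axis and vertical below 0.15 rad); the robot touches nothing.
It fails at once if the hot lid is touched with the fingers (contact force between the fingers and lid above 1 N).
It fails at once if the lid is tilted by more than 20 degrees (angle between lid's own z axis and vertical above 0.35 rad).
It fails at once if a bystander is disturbed (bottle, jar, padlock or screwdriver moved more than 30 mm) (distance of any of oil_bottle, pin_jar, padlock, screwdriver from where it was at the start of the episode above 0.03 m).
Of rack1, rack2, rack3 only 2 to 3 are there at a start; the rules pass over those that are not, and their reading is None.
At some moment in a run one of rack1, rack2, rack3 may be knocked a few centimetres aside while the robot is not near it.
It also fails if it takes over 210 s, if anything falls off the work surface, if the arm or the gripper's body presses on something with over 40 N, if the wrist force passes 120 N, or if a joint passes its speed limit or range.

## Robot

A 6-joint arm with a two-finger parallel gripper is mounted at the origin on the work surface. World frame = base frame: x ahead of the robot, y to its left, z up, the work surface at z = 0. Lengths are in m, angles in rad, forces in N, time in s.
With the tool pointing down it reaches from about 0.35 to 0.775 m from the base axis. Payload 7.3 kg.
Tool frame: the origin (TCP) lies between the finger pads; the fingertips stand robot.tcp_to_tips ahead of it and the grasp point (between the pads) lies 2 mm behind it (robot.tcp_to_tips is the distance from the TCP to the fingertips, in m); y points along the fingers, x is the direction in which the jaws open and shut, and the axes are right-handed (so a half turn about y gives the same grasp; the last joint's range is limited). The gripper opens to 92 mm and grips with 3 to 60 N. Pads are 19 mm wide; open, the fingers measure 130 mm over their backs; the gripper's body (75 mm by 190 mm) begins 47 mm behind the grasp point.
Start: joints at [-1.422, 0.342, 1.524, -0, 1.275, -0.146], TCP at [0.153, -0.502, 0.216] pointing down, gripper open.
Joint ranges: [-2.53, 2.53], [-0.77, 2.02], [0.04, 2.7], [-1, 4.14], [0.28, 2.66], [-3.11, 3.11]. Speed limits (rad/s): [2.57, 2.57, 3.14, 3.14, 3.14, 3.14].

## Interface

Orientations are given as [roll, pitch, yaw] about the fixed x, y, z axes, in that order (R = Rz(yaw) Ry(pitch) Rx(roll)).
In Python, from cell import status, read_camera, get_calibration, robot gives the robot as it stands.
- The arm moves only by the shell command python3 -m creep 'ROWS' [FORCE]. ROWS is JSON, a list of rows, each an object of numbers: "dx", "dy", "dz": the shift along the tool's x, y, z in m; "rx", "ry", "rz": the turn, a rotation vector about the tool's x, y, z in rad; "gripper": the opening, from 0 (shut) to 1 (fully open). A call has 1 to 20 rows; each row is the pose to reach, as a shift and turn from the pose commanded when the call began, along the tool's axes at that moment; what a row does not reach only later rows make up. A row lasts 1/8 s, in which the tool goes at most 62.5 mm and 10.7 degrees, less where a joint would pass 70% of its speed; a pose out of reach is approached as far as the arm can. A call with a gripper value outside its range is refused whole. The fingers move at their own pace and stop on an object; FORCE is the grip in N (left out, the last holds). Time passes only in rows, so rows that repeat a pose let the fingers close. It gives the time, the measured TCP pose, the force and the opening at its end, in the units of the state.
- status.observe(): the state, without advancing time (a new reading comes with each control period).
- read_camera(name): name is "scene" or "top"; returns (picture, depth): 400x640x3 uint8, red, green, blue; 400x640 float32, m along the optical axis (not along the pixel's ray), 0 where there is no reading.
- get_calibration(name): a dict with "fx", "fy", "cx", "cy" (pixels), "xyz" and "rotation" of the camera in the world. Camera axes: x right, y down, z forward; pixel columns grow to the right and rows downward; lengths in m; the calibration is good to about 2 mm. A picture is of the moment at which its call begins. get_calibration takes no time and is no camera call.
- robot.hand_in(): hands the job in, once; it reports no verdict.
The state is a dict: "time": time; "qpos": joint angles; "qvel": joint speeds; "joint_efforts": joint torques, N m; "tool_pos": TCP position; "tool_rot": TCP orientation; "contact_force": force on the tool from outside, world axes, zero at the start; "torque": the same for the moment, N m; "opening": finger opening in m.
Only numpy, scipy, OpenCV 4.12 (cv2) and the standard library are available. Lean on these libraries where they do the work, as an engineer would, in place of code of your own. Each camera call takes 0.05 s, during which the arm holds its last target.

## Working session

There is one attempt and no reset: what is moved stays moved. The work goes in short steps, Python scripts to look and compute and a shell command to move; the robot and the scene stay as the last step left them, time stands still between calls to the robot, and variables do not carry over. Pictures are saved under pics/ and viewed, and the job is handed in when it is done.

```bash
ls; mkdir -p pics; python3 - <<'E'
from cell import status, read_camera, get_calibration, robot
import cv2
s=status.observe();print(s); print(robot.tcp_to_tips)
for n in("scene","top"):
    p,d=read_camera(n); cv2.imwrite(f"pics/{n}0.png",p[:,:,::-1]); print(n,get_calibration(n),d.min(),d.max())
E
```

```text
pics
{'time': 0.0, 'qpos': array([-1.42198617e+00,  3.42755682e-01,  1.52503776e+00,  3.16653863e-06,
        1.27543767e+00, -1.45972141e-01]), 'qvel': array([0.00055954, 0.0007243 , 0.00240493, 0.00158441, 0.00052992,
       0.00014408]), 'joint_efforts': array([ 1.41525859e-03, -4.31232297e+01, -2.44225538e+01,  7.18342862e-02,
        5.59650629e-02, -1.44923843e-04]), 'tool_pos': array([ 0.15249848, -0.5018975 ,  0.21572066]), 'tool_rot': array([-1.57055501,  0.00162059, -1.27601476]), 'contact_force': array([ 0.70432061, -0.68948561,  1.45626428]), 'torque': array([ 0.01901605,  0.02889682, -0.01719852]), 'opening': 0.09178878576480204}
0.017
scene {'fx': 406.6869440188901, 'fy': 406.6869440188901, 'cx': 321.4281895428819, 'cy': 198.1618750004655, 'xyz': array([ 1.5482094 , -0.11116519,  0.88659352]), 'rotation': array([-2.24771665, -0.0048682 ,  1.46289834])} 0.0 3.1160073
top {'fx': 495.3357859194794, 'fy': 495.3357859194794, 'cx': 319.8985575985212, 'cy': 198.24286720444758, 'xyz': array([3.48715418e-01, 8.63077706e-04, 2.00487455e+00]), 'rotation': array([-3.00911629,  0.00322282, -1.58198003])} 0.0 2.9386652
```

View pics/scene0.png

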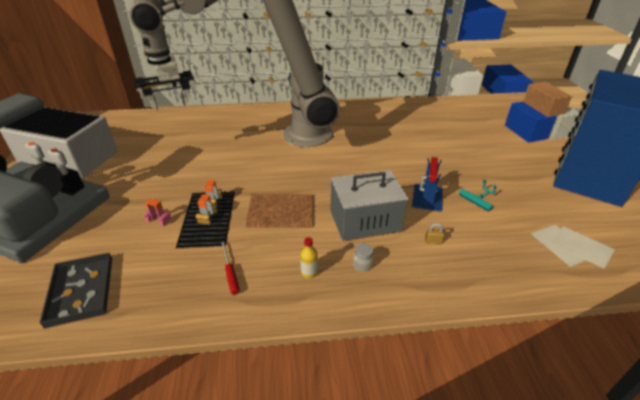

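View pics/top0.png

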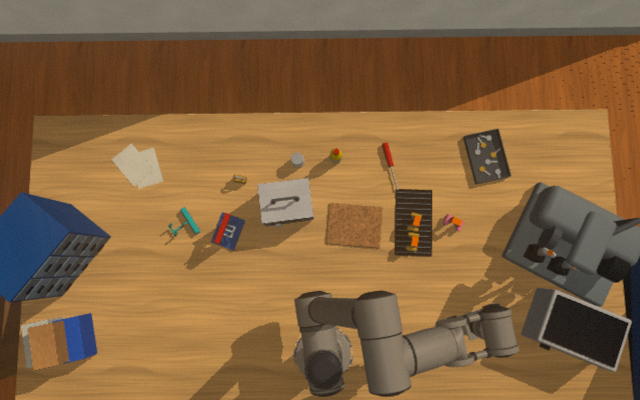

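```bash
cat > h.py <<'E'
import numpy as np, cv2
from scipy.spatial.transform import Rotation as R
from cell import status, read_camera, get_calibration, robot
def cloud(n,d,c=None):
    c=c or get_calibration(n)
    v,u=np.mgrid[0:400,0:640]
    P=np.stack([(u-c['cx'])/c['fx']*d,(v-c['cy'])/c['fy']*d,d],-1)
    W=P@R.from_euler('xyz',c['rotation']).as_matrix().T+c['xyz']
    W[d==0]=np.nan
    return W
def proj(n,p):
    c=get_calibration(n)
    q=R.from_euler('xyz',c['rotation']).as_matrix().T@(np.array(p)-c['xyz'])
    return [round(float(c['fx']*q[0]/q[2]+c['cx']),1),round(float(c['fy']*q[1]/q[2]+c['cy']),1)]
def grab(tag):
    o={}
    for n in("scene","top"):
        p,d=read_camera(n); np.savez(f"pics/{n}_{tag}.npz",p=p,d=d); o[n]=(p,cloud(n,d))
    return o
def load(tag):
    o={}
    for n in("scene","top"):
        z=np.load(f"pics/{n}_{tag}.npz"); o[n]=(z['p'],cloud(n,z['d']))
    return o
def crop(p,u0,v0,u1,v1,k,f):
    im=cv2.resize(p[v0:v1,u0:u1,::-1],None,fx=k,fy=k,interpolation=cv2.INTER_CUBIC)
    st=10 if k>4 else 20
    for u in range(-(-u0//st)*st,u1,st):
        cv2.line(im,((u-u0)*k,0),((u-u0)*k,5),(255,255,255),1); cv2.putText(im,str(u),((u-u0)*k,16),0,.35,(255,255,255),1)
    for v in range(-(-v0//st)*st,v1,st):
        cv2.line(im,(0,(v-v0)*k),(5,(v-v0)*k),(255,255,255),1); cv2.putText(im,str(v),(6,(v-v0)*k+4),0,.35,(255,255,255),1)
    cv2.imwrite(f,im)
E
python3 - <<'E'
from h import *
o=grab('a')
t=o['top']; s=o['scene']
crop(t[0],150,130,470,270,2,'pics/t1.png') 
crop(t[0],380,180,470,270,8,'pics/t2.png')
crop(t[0],180,165,330,260,5,'pics/t3.png')
crop(s[0],130,160,330,300,4,'pics/s1.png')
crop(s[0],320,150,500,260,4,'pics/s2.png')
np.set_printoptions(precision=4,suppress=True)
for n,q in(('top',(300,270)),('top',(360,225)),('top',(270,190)),('scene',(280,210)),('scene',(280,310)),('top',(150,260)),('scene',(450,300))): print(n,q,o[n][1][q[1],q[0]])
# bench noise
b=t[1][255:290,260:300].reshape(-1,3); print(b[:,2].mean(),b[:,2].std())
b=s[1][300:320,300:400].reshape(-1,3); print(b[:,2].mean(),b[:,2].std())
E
```

```text
top (300, 270) [ 0.3268  0.0874 -0.0028]
top (360, 225) [ 0.5043 -0.1566  0.0047]
top (270, 190) [0.6317 0.1941 0.1361]
scene (280, 210) [ 0.5103 -0.133   0.0082]
scene (280, 310) [ 0.9011 -0.1447  0.0004]
top (150, 260) [ 0.3734  0.6925 -0.0067]
scene (450, 300) [ 0.9156  0.3059 -0.0009]
nan nan
nan nan
```

View pics/t2.png

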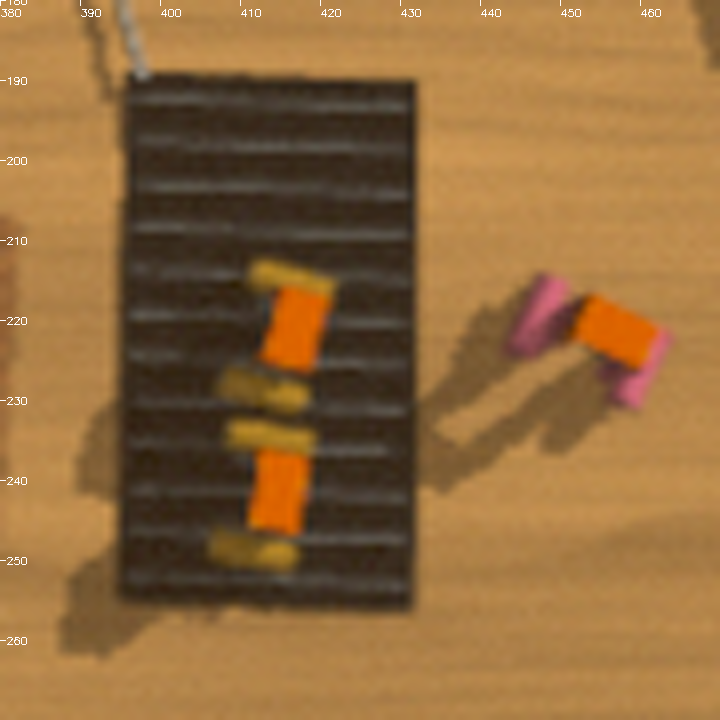

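View pics/t3.png

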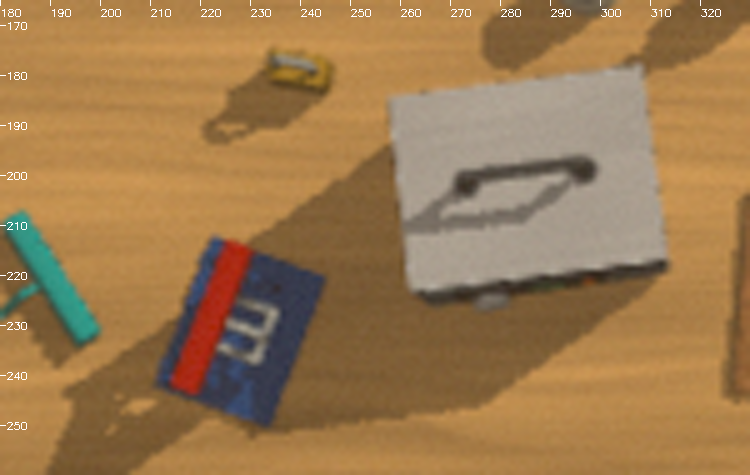

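View pics/s1.png

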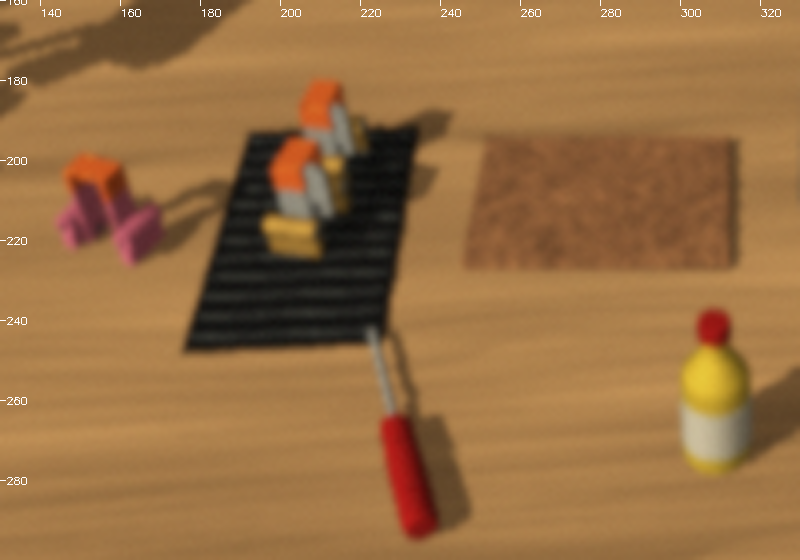

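View pics/s2.png

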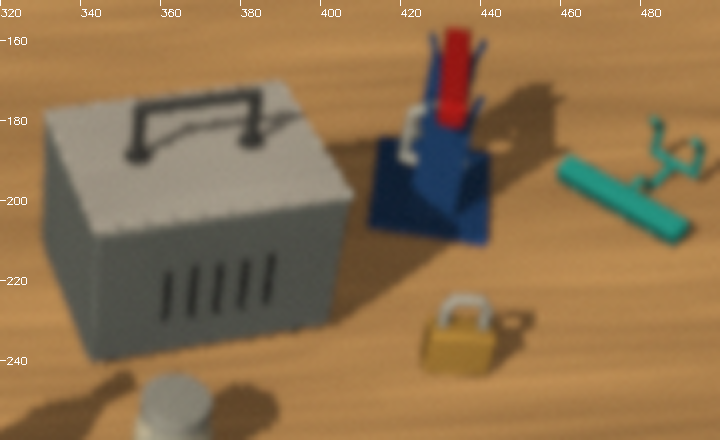

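```bash
cat > m.py <<'E'
from h import *
np.set_printoptions(precision=4,suppress=True)
def hsv(p): return cv2.cvtColor(p,cv2.COLOR_RGB2HSV).astype(int)
def rect(P):
    (c,s,a)=cv2.minAreaRect((P[:,:2]*1000).astype(np.float32)); return [round(x,1) for x in (*c,*s,a)]
def comp(m,W,n0,lab):
    k,l,st,ce=cv2.connectedComponentsWithStats(m.astype(np.uint8))
    for i in range(1,k):
        if st[i,4]>=n0:
            P=W[l==i]; P=P[~np.isnan(P[:,2])]
            if len(P)<5: continue
            print(lab,'px',ce[i].round(1),'n',st[i,4],'mean',P.mean(0),'med',np.median(P,0),'zp90',np.percentile(P[:,2],90).round(4),'rect mm',rect(P))
E
python3 - <<'E'
from m import *
o=load('a')
for n in('top','scene'):
    p,W=o[n]; H=hsv(p); z=W[...,2]
    b=z[240:270,290:330] if n=='top' else z[300:320,330:430]
    print(n,'bench',np.nanmedian(b),np.nanstd(b),np.isnan(z).mean())
    near=(W[...,0]>.2)&(W[...,0]<.95)&(abs(W[...,1])<.65)
    comp(near&(H[...,0]<=12)&(H[...,1]>200)&(H[...,2]>150),W,15,'orange/red')
    comp(near&((H[...,0]<=4)|(H[...,0]>172))&(H[...,1]>160)&(H[...,2]>90),W,15,'red')
    comp(near&(H[...,0]>105)&(H[...,0]<130)&(H[...,1]>90),W,30,'blue')
    comp(near&(z>.125)&(z<.152)&(W[...,1]>0)&(W[...,1]<.3)&(H[...,1]<60),W,60,'lid')
    comp(near&(z>.165)&(z<.2)&(W[...,1]>0)&(W[...,1]<.3),W,10,'loop')
E
```

```text
top bench 0.00019752056905475435 0.005506315495729782 0.00383203125
orange/red px [388.4 153.4] n 69 mean [ 0.7943 -0.2774  0.0237] med [ 0.7931 -0.2779  0.0245] zp90 0.0326 rect mm [795.2, -279.5, 95.1, 19.4, 13.9]
orange/red px [336.2 150.8] n 19 mean [ 0.7829 -0.0608  0.1296] med [ 0.7824 -0.0603  0.1289] zp90 0.1354 rect mm [782.6, -60.3, 15.6, 16.4, 87.3]
orange/red px [221.9 227.8] n 136 mean [0.4895 0.3756 0.1364] med [0.489  0.3755 0.1361] zp90 0.1425 rect mm [489.9, 376.2, 18.7, 115.3, 70.4]
red px [389.  156.7] n 36 mean [ 0.7802 -0.2793  0.0254] med [ 0.7807 -0.2789  0.025 ] zp90 0.0322 rect mm [781.9, -277.9, 70.8, 14.2, 12.1]
red px [221.6 228.3] n 123 mean [0.4876 0.377  0.1356] med [0.4881 0.378  0.1361] zp90 0.1427 rect mm [487.9, 377.8, 21.2, 115.0, 68.3]
blue px [227.8 242.6] n 36 mean [0.4393 0.3767 0.0081] med [0.4377 0.3767 0.0084] zp90 0.0142 rect mm [441.9, 376.8, 41.4, 21.5, 1.6]
lid px [284.8 201. ] n 1807 mean [0.5879 0.1373 0.1435] med [0.5846 0.1368 0.1438] zp90 0.1492 rect mm [589.6, 137.6, 151.6, 194.4, 6.6]
loop px [284.2 198.8] n 71 mean [0.5902 0.1359
[... 1300 characters left out ...]
 19.1, 64.9]
red px [231.2 279.2] n 200 mean [ 0.8029 -0.2728  0.0222] med [ 0.8057 -0.2727  0.0228] zp90 0.0256 rect mm [795.6, -275.0, 100.9, 19.1, 15.4]
blue px [427.9 196.2] n 632 mean [0.5144 0.3681 0.0294] med [0.5263 0.3624 0.009 ] zp90 0.0838 rect mm [489.6, 378.3, 94.0, 129.6, 69.4]
lid px [367.6 192.4] n 2049 mean [0.6122 0.1324 0.1415] med [0.615  0.1304 0.1427] zp90 0.1448 rect mm [593.7, 136.3, 155.6, 194.9, 7.3]
loop px [324.3 121.9] n 158 mean [0.2443 0.0442 0.1838] med [0.2457 0.0425 0.1849] zp90 0.1967 rect mm [243.4, 49.8, 20.1, 95.8, 10.6]
loop px [368.7 176.5] n 149 mean [0.5945 0.1359 0.1861] med [0.5942 0.1343 0.189 ] zp90 0.1927 rect mm [592.9, 137.7, 14.9, 100.1, 5.6]
```

```bash
python3 - <<'E'
from m import *
o=load('a')
crop(o['top'][0],205,205,255,255,14,'pics/l1.png')
crop(o['scene'][0],405,150,455,215,11,'pics/l2.png')
# candidate projections
c=np.array([.4905,.377,.125]); a=np.deg2rad(69.5)
for s in(1,-1):
    x=s*np.array([np.cos(a),np.sin(a),0]); y=np.array([-x[1],x[0],0])
    for nm,q in(('cranked',(-.028,0,-.042)),('cross+',(-.028,.02,-.074)),('cross-',(-.028,-.02,-.074)),('tip+',(.02,.02,-.072)),('tip-',(.02,-.02,-.072))):
        P=c+q[0]*x+q[1]*y+q[2]*np.array([0,0,1]); print(s,nm,proj('top',P),proj('scene',P))
E
```

```text
1 cranked [231.0, 231.0] [422.4, 177.9]
1 cross+ [230.6, 236.3] [421.3, 182.1]
1 cross- [234.3, 226.8] [420.6, 188.9]
1 tip+ [219.2, 232.1] [435.6, 183.8]
1 tip- [222.9, 222.6] [435.2, 190.7]
-1 cranked [217.6, 226.1] [439.5, 180.4]
-1 cross+ [221.1, 222.0] [437.5, 191.5]
-1 cross- [217.4, 231.5] [437.9, 184.6]
-1 tip+ [232.3, 226.0] [423.1, 188.8]
-1 tip- [228.6, 235.6] [423.7, 182.0]
```

View pics/l1.png

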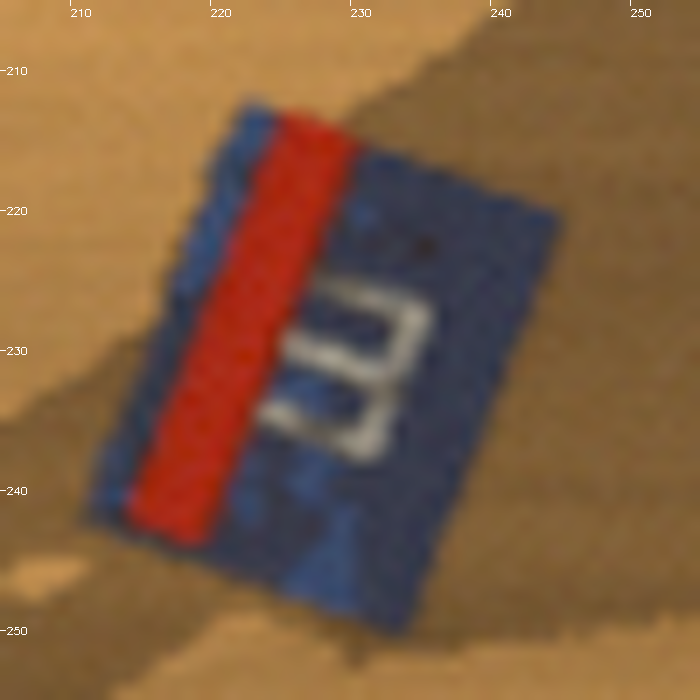

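View pics/l2.png

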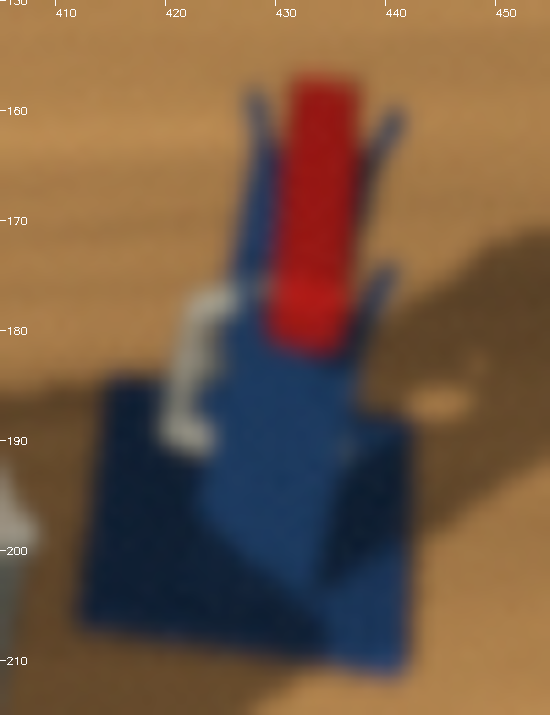

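```bash
cat >> m.py <<'E'
def go(p,yaw_deg):
    """tool shift/turn to world TCP p with tool x at yaw, pointing down"""
    s=status.observe(); R0=R.from_euler('xyz',s['tool_rot']); 
    best=None
    for k in(0,180,-180):
        y=np.deg2rad(yaw_deg+k); q6=s['qpos'][0]*0+np.arctan2(p[1],p[0])-y
        if abs(q6)>3.0: continue
        r=(R0.inv()*R.from_euler('xyz',[-np.pi/2,0,y])).as_rotvec()
        if best is None or np.linalg.norm(r)<np.linalg.norm(best[0]): best=(r,yaw_deg+k,q6)
    d=R0.inv().apply(np.array(p)-s['tool_pos'])
    print('from',s['tool_pos'],'yaw',np.rad2deg(s['tool_rot'][2]).round(2),'t',round(s['time'],2),'open',round(s['opening'],4),'F',s['contact_force'])
    print('  dx %.4f dy %.4f dz %.4f  rx %.4f ry %.4f rz %.4f  (yaw %.1f q6 %.2f)'%(*d,*best[0],best[1],best[2]))
E
python3 - <<'E'
from m import *
o=load('a')
for n in('top','scene'):
    p,W=o[n]; H=hsv(p)
    near=(W[...,0]>.3)&(W[...,0]<.75)&(W[...,1]<-.02)&(W[...,1]>-.6)
    comp(near&(H[...,1]>110)&(W[...,2]<.03)&(H[...,0]<12)&(H[...,2]<170)&(W[...,1]>-.26),W,200,'cork')
    comp(near&(H[...,2]<75)&(W[...,2]<.02),W,200,'mat')
    near&=W[...,2]>.065
    comp(near&(H[...,0]<=16)&(H[...,1]>180),W,15,'crown')
go((.4905,.377,.2),69.5)
go((.4905,.377,.123),69.5)
E
```

```text
mat px [412.7 221.3] n 1760 mean [ 0.5174 -0.3704  0.0027] med [ 0.5189 -0.3643  0.0026] zp90 0.0097 rect mm [514.1, -372.4, 149.2, 265.8, 87.9]
crown px [416.1 220.9] n 64 mean [ 0.5119 -0.3691  0.0813] med [ 0.5115 -0.3693  0.0812] zp90 0.0869 rect mm [512.1, -368.7, 24.5, 38.7, 74.0]
crown px [455.9 221. ] n 61 mean [ 0.5098 -0.5248  0.0775] med [ 0.5097 -0.5248  0.077 ] zp90 0.0839 rect mm [509.6, -526.4, 38.9, 24.1, 69.8]
crown px [414.  241.3] n 62 mean [ 0.433  -0.3584  0.0806] med [ 0.4338 -0.3584  0.0815] zp90 0.0868 rect mm [433.2, -358.6, 23.9, 39.0, 76.6]
cork px [297.3 370.5] n 690 mean [ 0.6624 -0.1098 -0.7512] med [ 0.6696 -0.1115 -0.7511] zp90 -0.7464 rect mm [646.9, -126.0, 211.4, 205.3, 89.9]
mat px [206.7 223.3] n 1897 mean [ 0.5417 -0.3691  0.0019] med [ 0.5564 -0.361   0.002 ] zp90 0.0043 rect mm [509.0, -372.0, 153.3, 280.5, 87.6]
crown px [209.2 184.9] n 75 mean [ 0.4401 -0.36    0.0775] med [ 0.4422 -0.3596  0.0787] zp90 0.0815 rect mm [435.0, -359.4, 26.5, 44.9, 77.4]
crown px [202.9 200.2] n 85 mean [ 0.5188 -0.3715  0.0768] med [ 0.5201 -0.372   0.0782] zp90 0.0818 rect mm [513.6, -371.0, 24.7, 43.2, 72.3]
crown px [153.4 202.7] n 88 mean [ 0.5134 -0.5246  0.0747] med [ 0.5131 -0.5232  0.0757] zp90 0.0781 rect mm [510.1, -525.3, 39.5, 29.1, 56.6]
from [ 0.1525 -0.5021  0.216 ] yaw -73.11 t 0.2 open 0.0918 F [-0.6595  0.7311 -1.0811]
  dx -0.7430 dy 0.0168 dz 0.5788  rx 0.0002 ry 0.6526 rz -0.0009  (yaw -110.5 q6 2.58)
from [ 0.1525 -0.5021  0.216 ] yaw -73.11 t 0.2 open 0.0918 F [-0.6595  0.7311 -1.0811]
  dx -0.7429 dy 0.0938 dz 0.5788  rx 0.0002 ry 0.6526 rz -0.0009  (yaw -110.5 q6 2.58)
```

```bash
cat >> m.py <<'E'
def go(*T):
    s=status.observe(); R0=R.from_euler('xyz',s['tool_rot'])
    print('from',s['tool_pos'],'rpy',np.rad2deg(s['tool_rot']).round(2),'q1 q6',s['qpos'][[0,5]].round(2),'t',round(s['time'],2),'open',round(s['opening'],4),'F',s['contact_force'])
    for p,yd in T:
        y=np.deg2rad(yd); r=(R0.inv()*R.from_euler('xyz',[-np.pi/2,0,y])).as_rotvec()
        d=R0.inv().apply(np.array(p)-s['tool_pos'])
        print('  dx %.4f dy %.4f dz %.4f  rx %.4f ry %.4f rz %.4f'%(*d,*r),'dist %.3f q6 %.2f'%(np.linalg.norm(d),np.arctan2(p[1],p[0])-y))
E
python3 - <<'E'
from m import *
o=load('a')
go(((.42,-.12,.32),0),((.4905,.377,.22),69.5))
p,W=o['top']
for q in((328,205),(382,208),(327,243),(380,247)): print(q,W[q[1],q[0]],hsv(p)[q[1],q[0]])
crop(p,315,195,395,255,8,'pics/c.png')
E
```

```text
from [ 0.1525 -0.5021  0.216 ] rpy [-89.99   0.05 -73.11] q1 q6 [-1.42 -0.15] t 0.2 open 0.0918 F [-0.6595  0.7311 -1.0811]
  dx -0.2880 dy -0.1037 dz 0.3670  rx -0.0007 ry -1.2760 rz -0.0007 dist 0.478 q6 -0.28
  dx -0.7430 dy -0.0032 dz 0.5788  rx -0.0012 ry -2.4890 rz -0.0002 dist 0.942 q6 -0.56
(328, 205) [ 0.5871 -0.0283  0.0056] [ 17 140 135]
(382, 208) [ 0.5715 -0.2464  0.0128] [ 15 155 161]
(327, 243) [ 0.4331 -0.0222  0.0084] [ 15 153 118]
(380, 247) [ 0.4148 -0.235   0.0048] [ 16 151 176]
```

View pics/c.png

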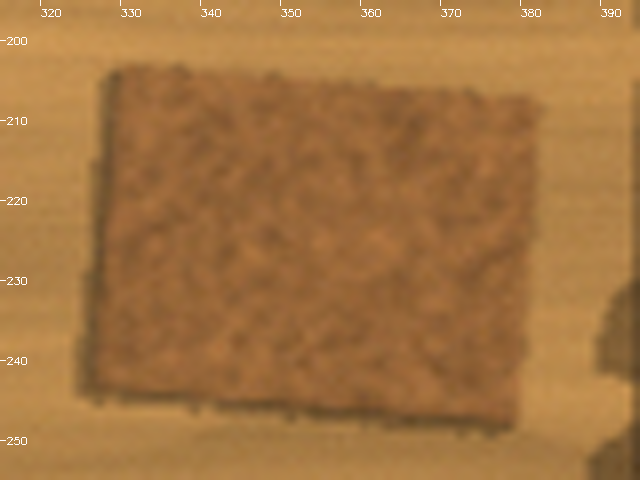

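```bash
python3 -m creep '[{"dx":-0.288,"dy":-0.104,"dz":0.367,"ry":-1.276},{"dx":-0.288,"dy":-0.104,"dz":0.367,"ry":-1.276},{"dx":-0.288,"dy":-0.104,"dz":0.367,"ry":-1.276},{"dx":-0.288,"dy":-0.104,"dz":0.367,"ry":-1.276},{"dx":-0.288,"dy":-0.104,"dz":0.367,"ry":-1.276},{"dx":-0.288,"dy":-0.104,"dz":0.367,"ry":-1.276},{"dx":-0.288,"dy":-0.104,"dz":0.367,"ry":-1.276},{"dx":-0.288,"dy":-0.104,"dz":0.367,"ry":-1.276},{"dx":-0.743,"dy":-0.083,"dz":0.579,"ry":-2.489},{"dx":-0.743,"dy":-0.083,"dz":0.579,"ry":-2.489},{"dx":-0.743,"dy":-0.083,"dz":0.579,"ry":-2.489},{"dx":-0.743,"dy":-0.083,"dz":0.579,"ry":-2.489},{"dx":-0.743,"dy":-0.083,"dz":0.579,"ry":-2.489},{"dx":-0.743,"dy":-0.083,"dz":0.579,"ry":-2.489},{"dx":-0.743,"dy":-0.083,"dz":0.579,"ry":-2.489},{"dx":-0.743,"dy":-0.003,"dz":0.579,"ry":-2.489},{"dx":-0.743,"dy":-0.003,"dz":0.579,"ry":-2.489},{"dx":-0.743,"dy":-0.003,"dz":0.579,"ry":-2.489},{"dx":-0.743,"dy":-0.003,"dz":0.579,"ry":-2.489},{"dx":-0.743,"dy":-0.003,"dz":0.579,"ry":-2.489}]' 40; python3 - <<'E'
from m import *
go(((.4905,.377,.123),69.5))
E
```

```text
from [ 0.1525 -0.5021  0.216 ] rpy [-89.99   0.05 -73.11] q1 q6 [-1.42 -0.15] t 0.2 open 0.0918 F [-0.6595  0.7311 -1.0811]
  dx -0.7429 dy 0.0938 dz 0.5788  rx -0.0012 ry -2.4890 rz -0.0002 dist 0.946 q6 -0.56invalid input at $[0]: expected keys dx, dy, dz, rx, ry, rz, gripper
```

```bash
python3 -m creep '[{"dx":-0.288,"dy":-0.104,"dz":0.367,"rx":0,"ry":-1.276,"rz":0,"gripper":1},{"dx":-0.288,"dy":-0.104,"dz":0.367,"rx":0,"ry":-1.276,"rz":0,"gripper":1},{"dx":-0.288,"dy":-0.104,"dz":0.367,"rx":0,"ry":-1.276,"rz":0,"gripper":1},{"dx":-0.288,"dy":-0.104,"dz":0.367,"rx":0,"ry":-1.276,"rz":0,"gripper":1},{"dx":-0.288,"dy":-0.104,"dz":0.367,"rx":0,"ry":-1.276,"rz":0,"gripper":1},{"dx":-0.288,"dy":-0.104,"dz":0.367,"rx":0,"ry":-1.276,"rz":0,"gripper":1},{"dx":-0.288,"dy":-0.104,"dz":0.367,"rx":0,"ry":-1.276,"rz":0,"gripper":1},{"dx":-0.288,"dy":-0.104,"dz":0.367,"rx":0,"ry":-1.276,"rz":0,"gripper":0.75},{"dx":-0.743,"dy":-0.083,"dz":0.579,"rx":0,"ry":-2.489,"rz":0,"gripper":0.75},{"dx":-0.743,"dy":-0.083,"dz":0.579,"rx":0,"ry":-2.489,"rz":0,"gripper":0.75},{"dx":-0.743,"dy":-0.083,"dz":0.579,"rx":0,"ry":-2.489,"rz":0,"gripper":0.75},{"dx":-0.743,"dy":-0.083,"dz":0.579,"rx":0,"ry":-2.489,"rz":0,"gripper":0.75},{"dx":-0.743,"dy":-0.083,"dz":0.579,"rx":0,"ry":-2.489,"rz":0,"gripper":0.75},{"dx":-0.743,"dy":-0.083,"dz":0.579,"rx":0,"ry":-2.489,"rz":0,"gripper":0.75},{"dx":-0.743,"dy":-0.083,"dz":0.579,"rx":0,"ry":-2.489,"rz":0,"gripper":0.75},{"dx":-0.743,"dy":-0.083,"dz":0.579,"rx":0,"ry":-2.489,"rz":0,"gripper":0.75},{"dx":-0.743,"dy":-0.083,"dz":0.579,"rx":0,"ry":-2.489,"rz":0,"gripper":0.75},{"dx":-0.743,"dy":-0.003,"dz":0.579,"rx":0,"ry":-2.489,"rz":0,"gripper":0.75},{"dx":-0.743,"dy":-0.003,"dz":0.579,"rx":0,"ry":-2.489,"rz":0,"gripper":0.75},{"dx":-0.743,"dy":-0.003,"dz":0.579,"rx":0,"ry":-2.489,"rz":0,"gripper":0.75}]' 40; python3 - <<'E'
from m import *
go(((.4905,.377,.123),69.5))
E
```

```text
time: 2.7
tool_pos: [0.4901, 0.3755, 0.218]
tool_rot: [-1.569, 0.003, 1.212]
contact_force: [0.6, 0.3, 0.5]
opening: 0.0686
from [0.4901 0.3755 0.218 ] rpy [-89.88   0.18  69.45] q1 q6 [ 0.53 -0.68] t 2.7 open 0.0686 F [0.5714 0.3403 0.4874]
  dx 0.0018 dy 0.0950 dz -0.0001  rx -0.0020 ry -0.0008 rz -0.0031 dist 0.095 q6 -0.56
```

```bash
python3 -m creep '[{"dx":0.001,"dy":0.04,"dz":0,"rx":0,"ry":0,"rz":0,"gripper":0.75},{"dx":0.001,"dy":0.07,"dz":0,"rx":0,"ry":0,"rz":0,"gripper":0.75},{"dx":0.001,"dy":0.095,"dz":0,"rx":0,"ry":0,"rz":0,"gripper":0.75},{"dx":0.001,"dy":0.095,"dz":0,"rx":0,"ry":0,"rz":0,"gripper":0.75},{"dx":0.001,"dy":0.095,"dz":0,"rx":0,"ry":0,"rz":0,"gripper":0.75},{"dx":0.001,"dy":0.095,"dz":0,"rx":0,"ry":0,"rz":0,"gripper":0.75}]' 40; python3 - <<'E'
from m import *
go(((.4905,.377,.123),69.5))
o=grab('b')
crop(o['top'][0],190,180,300,270,7,'pics/b1.png')
crop(o['scene'][0],380,110,500,220,6,'pics/b2.png')
E
```

```text
time: 3.45
tool_pos: [0.492, 0.3781, 0.1263]
tool_rot: [-1.573, -0.002, 1.213]
contact_force: [0.6, 0.5, -0.1]
opening: 0.0692
from [0.492  0.3781 0.1263] rpy [-90.12  -0.14  69.49] q1 q6 [ 0.53 -0.68] t 3.45 open 0.0692 F [ 0.5732  0.5104 -0.053 ]
  dx -0.0016 dy 0.0033 dz 0.0010  rx 0.0021 ry -0.0001 rz 0.0024 dist 0.004 q6 -0.56
```

View pics/b2.png

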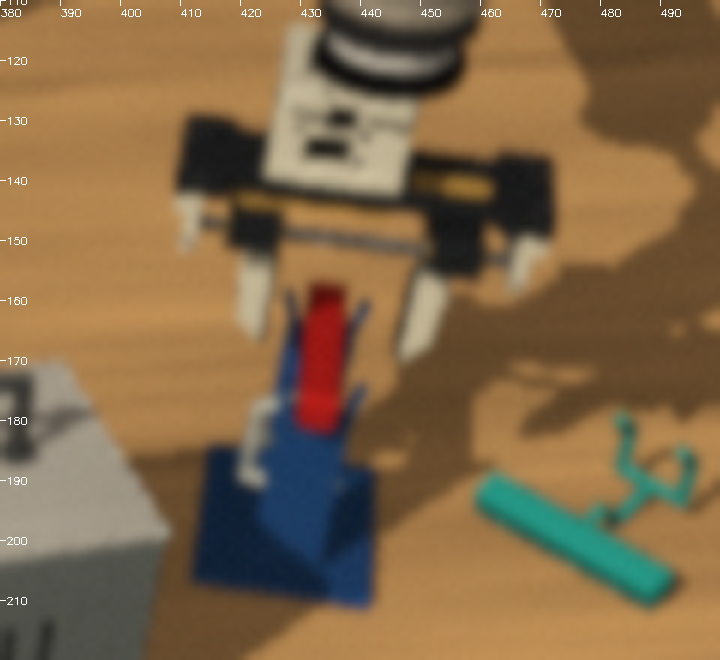

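```bash
python3 - <<'E'
from m import *
for i in range(3): 
    p,d=read_camera('top'); s=status.observe(); print(s['tool_pos'],s['tool_rot'])
a=np.deg2rad(69.5);x=np.array([np.cos(a),np.sin(a),0])
for k in(-.035,0,.035): print(proj('scene',s['tool_pos']-[0,0,.017]+k*x),proj('scene',s['tool_pos']+[0,0,.002]+k*x))
E
```

```text
[0.4914 0.3779 0.1253] [-1.5718 -0.0011  1.213 ]
[0.4913 0.3779 0.125 ] [-1.5716 -0.0007  1.2131]
[0.4912 0.3778 0.1248] [-1.5713 -0.0005  1.213 ]
[421.8, 171.7] [422.7, 166.9]
[432.5, 173.2] [433.5, 168.5]
[443.3, 174.8] [444.5, 170.0]
```

View pics/b1.png

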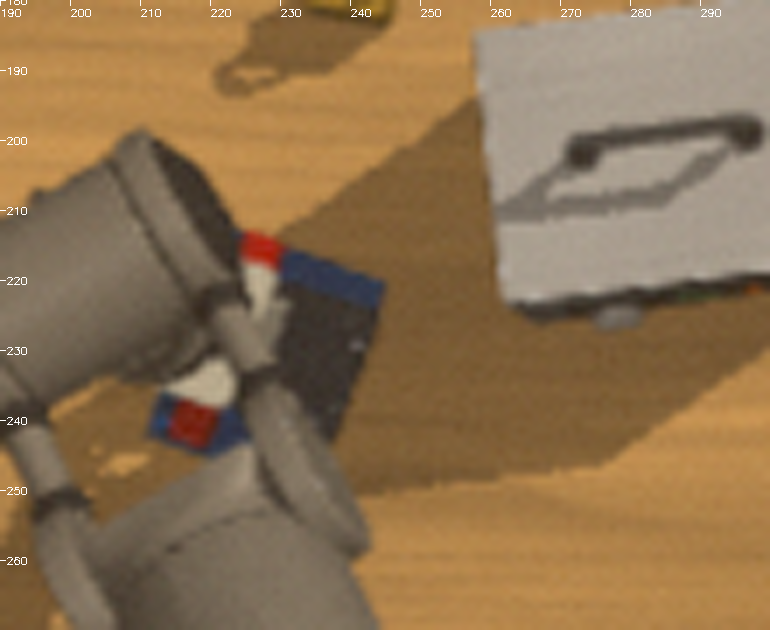

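```bash
python3 - <<'E'
from m import *
o=grab('c'); p,W=o['scene']
for q in((422,160),(423,163),(424,165),(424,168),(424,170),(450,160),(448,165),(447,168),(446,171),(434,165),(434,175)): print(q,p[q[1],q[0]],W[q[1],q[0]])
crop(p,405,140,465,200,11,'pics/d1.png')
E
```

```text
(422, 160) [190 176 145] [0.4876 0.3344 0.1606]
(423, 163) [159 142 113] [0.4911 0.3382 0.1511]
(424, 165) [147 113  74] [nan nan nan]
(424, 168) [164 122  74] [ 0.3058  0.4249 -0.0015]
(424, 170) [160 118  71] [nan nan nan]
(450, 160) [191 177 147] [0.5169 0.4144 0.1745]
(448, 165) [184 170 140] [0.5152 0.4126 0.1544]
(447, 168) [165 152 123] [0.5117 0.4135 0.1403]
(446, 171) [124  95  62] [ 0.3317  0.5035 -0.0031]
(434, 165) [152  21  18] [0.4813 0.3814 0.1337]
(434, 175) [161  25  21] [0.5378 0.3625 0.1348]
```

View pics/d1.png

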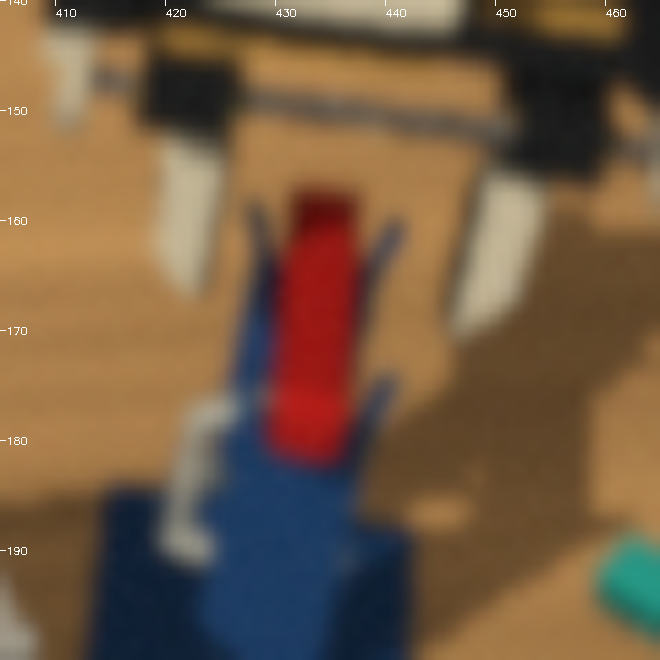

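```bash
python3 - <<'E'
from m import *
for t in('c','a'):
  o=load(t)
  s=np.array([.4912,.3778,.1248]) if t=='c' else np.array([.1525,-.502,.216])
  for n in('scene','top'):
    p,W=o[n]; m=(np.linalg.norm(W[...,:2]-s[:2],axis=-1)<.065)&(W[...,2]<s[2]+.07)&(W[...,2]>s[2]-.03)
    H=hsv(p)
    mm=m&(H[...,1]<90)&(p[...,0]>100)
    P=W[mm]; 
    print(t,n,len(P),np.sort(P[:,2])[:12].round(3), 'proj tip',proj(n,s-[0,0,.017]))
crop(load('a')['scene'][0],120,40,210,110,8,'pics/d2.png')
E
```

```text
c scene 142 [0.101 0.125 0.128 0.13  0.135 0.14  0.14  0.141 0.141 0.142 0.142 0.142] proj tip [432.5, 173.2]
c top 2 [0.12  0.122] proj tip [222.8, 227.9]
a scene 117 [0.23  0.23  0.23  0.232 0.234 0.235 0.236 0.236 0.237 0.238 0.238 0.238] proj tip [172.2, 113.2]
a top 0 [] proj tip [463.4, 318.3]
```

View pics/d2.png

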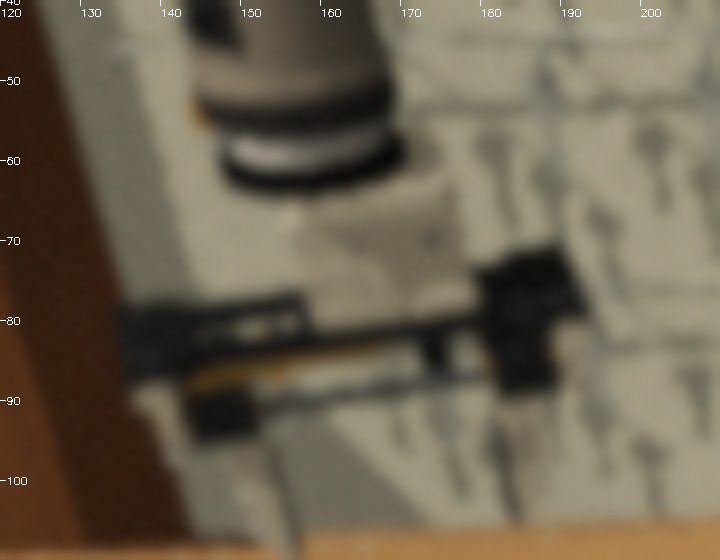

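```bash
python3 -m creep '[{"dx":-0.001,"dy":0.001,"dz":0,"rx":0,"ry":0,"rz":0,"gripper":0.3},{"dx":-0.001,"dy":0.001,"dz":0,"rx":0,"ry":0,"rz":0,"gripper":0.3},{"dx":-0.001,"dy":0.001,"dz":0,"rx":0,"ry":0,"rz":0,"gripper":0.3},{"dx":-0.001,"dy":0.001,"dz":0,"rx":0,"ry":0,"rz":0,"gripper":0.3},{"dx":-0.001,"dy":0.001,"dz":0,"rx":0,"ry":0,"rz":0,"gripper":0.3},{"dx":-0.001,"dy":0.001,"dz":0,"rx":0,"ry":0,"rz":0,"gripper":0.3}]' 40; python3 - <<'E'
from m import *
go(((.4905,.377,.123),69.5))
o=grab('d'); p,W=o['scene']
crop(p,405,140,465,200,11,'pics/d3.png')
E
```

```text
time: 4.55
tool_pos: [0.4907, 0.3768, 0.1234]
tool_rot: [-1.571, 0.0, 1.213]
contact_force: [0.6, -0.5, -0.2]
opening: 0.0274
from [0.4907 0.3768 0.1234] rpy [-90.     0.01  69.5 ] q1 q6 [ 0.53 -0.68] t 4.55 open 0.0274 F [ 0.5708 -0.4994 -0.1851]
  dx 0.0001 dy 0.0004 dz 0.0003  rx 0.0000 ry 0.0001 rz -0.0001 dist 0.000 q6 -0.56
```

View pics/d3.png

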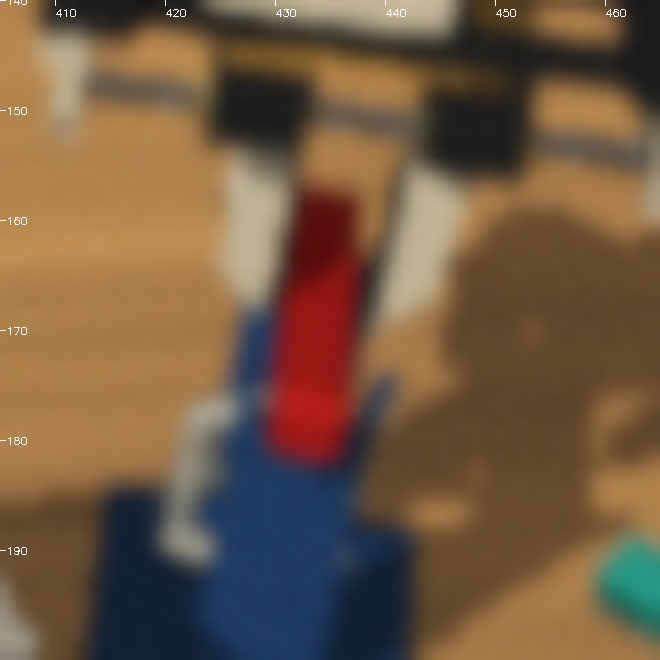

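```bash
python3 -m creep '[{"dx":0,"dy":0,"dz":0,"rx":0,"ry":0,"rz":0,"gripper":0.1},{"dx":0,"dy":0,"dz":0,"rx":0,"ry":0,"rz":0,"gripper":0.1},{"dx":0,"dy":0,"dz":0,"rx":0,"ry":0,"rz":0,"gripper":0.1},{"dx":0,"dy":0,"dz":0,"rx":0,"ry":0,"rz":0,"gripper":0.1}]' 50; python3 - <<'E'
from m import *
go(((.4905,.377,.123),69.5))
E
```

```text
time: 5.15
tool_pos: [0.4908, 0.3769, 0.1234]
tool_rot: [-1.571, -0.0, 1.213]
contact_force: [0.1, 0.1, -0.1]
opening: 0.0202
from [0.4908 0.3769 0.1234] rpy [-90.01  -0.01  69.5 ] q1 q6 [ 0.53 -0.68] t 5.15 open 0.0202 F [ 0.125   0.1418 -0.146 ]
  dx 0.0000 dy 0.0004 dz 0.0003  rx 0.0001 ry 0.0000 rz 0.0001 dist 0.000 q6 -0.56
```

```bash
python3 -m creep '[{"dx":0,"dy":-0.02,"dz":0,"rx":0,"ry":0,"rz":0,"gripper":0},{"dx":0,"dy":-0.05,"dz":0,"rx":0,"ry":0,"rz":0,"gripper":0},{"dx":0,"dy":-0.10,"dz":0,"rx":0,"ry":0,"rz":0,"gripper":0},{"dx":0,"dy":-0.14,"dz":0,"rx":0,"ry":0,"rz":0,"gripper":0},{"dx":0,"dy":-0.18,"dz":0,"rx":0,"ry":0,"rz":0,"gripper":0},{"dx":0,"dy":-0.18,"dz":0,"rx":0,"ry":0,"rz":0,"gripper":0},{"dx":0,"dy":-0.18,"dz":0,"rx":0,"ry":0,"rz":0,"gripper":0},{"dx":0,"dy":-0.18,"dz":0,"rx":0,"ry":0,"rz":0,"gripper":0}]' 50; python3 - <<'E'
from m import *
go(((.4905,.377,.123),69.5))
o=grab('e'); p,W=o['scene']
crop(p,380,70,480,200,6,'pics/e1.png')
E
```

```text
time: 6.15
tool_pos: [0.4901, 0.3764, 0.3012]
tool_rot: [-1.568, 0.003, 1.213]
contact_force: [-0.6, -0.7, -2.7]
opening: 0.0198
from [0.4901 0.3764 0.3012] rpy [-89.86   0.18  69.5 ] q1 q6 [ 0.53 -0.68] t 6.15 open 0.0198 F [-0.5668 -0.715  -2.7015]
  dx 0.0012 dy 0.1782 dz -0.0006  rx -0.0024 ry -0.0000 rz -0.0031 dist 0.178 q6 -0.56
```

View pics/e1.png

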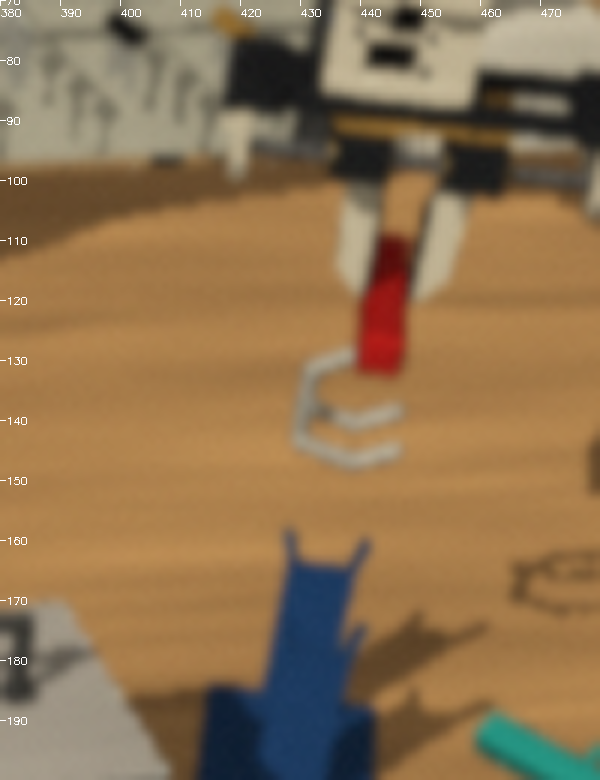

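```bash
python3 - <<'E'
from m import *
go(((.5364,.1307,.301),6.6),((.5364,.1307,.242),6.6))
E
```

```text
from [0.4904 0.3766 0.3018] rpy [-89.9    0.13  69.5 ] q1 q6 [ 0.53 -0.68] t 6.25 open 0.0197 F [-1.0496 -0.5325 -2.1889]
  dx -0.2142 dy 0.0011 dz -0.1292  rx -0.0003 ry 1.0978 rz -0.0029 dist 0.250 q6 0.12
  dx -0.2141 dy 0.0601 dz -0.1293  rx -0.0003 ry 1.0978 rz -0.0029 dist 0.257 q6 0.12
```

```bash
python3 -m creep '[{"dx":-0.05,"dy":0,"dz":-0.03,"rx":0,"ry":0.18,"rz":0,"gripper":0},{"dx":-0.10,"dy":0,"dz":-0.06,"rx":0,"ry":0.36,"rz":0,"gripper":0},{"dx":-0.15,"dy":0,"dz":-0.09,"rx":0,"ry":0.54,"rz":0,"gripper":0},{"dx":-0.19,"dy":0,"dz":-0.115,"rx":0,"ry":0.72,"rz":0,"gripper":0},{"dx":-0.214,"dy":0,"dz":-0.129,"rx":0,"ry":0.9,"rz":0,"gripper":0},{"dx":-0.214,"dy":0,"dz":-0.129,"rx":0,"ry":1.05,"rz":0,"gripper":0},{"dx":-0.214,"dy":0,"dz":-0.129,"rx":0,"ry":1.098,"rz":0,"gripper":0},{"dx":-0.214,"dy":0.03,"dz":-0.129,"rx":0,"ry":1.098,"rz":0,"gripper":0},{"dx":-0.214,"dy":0.06,"dz":-0.129,"rx":0,"ry":1.098,"rz":0,"gripper":0},{"dx":-0.214,"dy":0.06,"dz":-0.129,"rx":0,"ry":1.098,"rz":0,"gripper":0},{"dx":-0.214,"dy":0.06,"dz":-0.129,"rx":0,"ry":1.098,"rz":0,"gripper":0},{"dx":-0.214,"dy":0.06,"dz":-0.129,"rx":0,"ry":1.098,"rz":0,"gripper":0}]' 50; python3 - <<'E'
from m import *
o=grab('f'); p,W=o['scene']
go(((.5910,.1370,.242),6.6),((.5910,.1370,.262),6.6))
crop(p,310,90,430,220,6,'pics/f1.png')
E
```

```text
time: 7.75
tool_pos: [0.5373, 0.1313, 0.2448]
tool_rot: [-1.571, -0.003, 0.115]
contact_force: [-0.2, -1.0, -2.0]
opening: 0.0201
from [0.537  0.1313 0.2444] rpy [-90.01  -0.1    6.59] q1 q6 [ 0.1  -0.01] t 7.85 open 0.0203 F [ 0.1595 -0.6087 -1.4793]
  dx 0.0543 dy 0.0025 dz -0.0005  rx 0.0001 ry -0.0001 rz 0.0018 dist 0.054 q6 0.11
  dx 0.0543 dy -0.0175 dz -0.0005  rx 0.0001 ry -0.0001 rz 0.0018 dist 0.057 q6 0.11
```

View pics/f1.png

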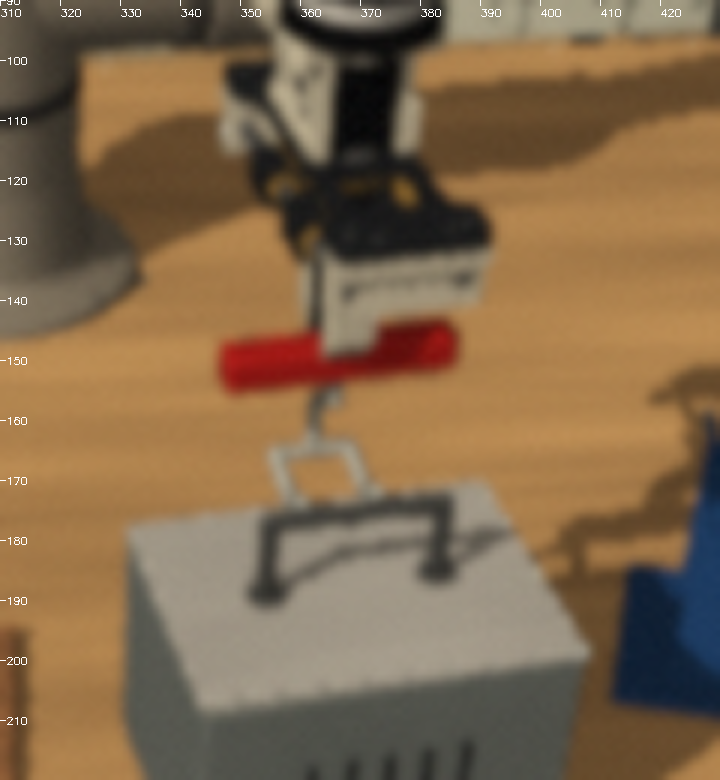

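```bash
python3 -m creep '[{"dx":0.02,"dy":0.001,"dz":0,"rx":0,"ry":0,"rz":0,"gripper":0},{"dx":0.04,"dy":0.001,"dz":0,"rx":0,"ry":0,"rz":0,"gripper":0},{"dx":0.054,"dy":0.001,"dz":0,"rx":0,"ry":0,"rz":0,"gripper":0},{"dx":0.054,"dy":0.001,"dz":0,"rx":0,"ry":0,"rz":0,"gripper":0},{"dx":0.054,"dy":0.001,"dz":0,"rx":0,"ry":0,"rz":0,"gripper":0},{"dx":0.054,"dy":0.001,"dz":0,"rx":0,"ry":0,"rz":0,"gripper":0}]' 50; python3 - <<'E'
from m import *
o=grab('g'); p,W=o['scene']
go(((.5910,.1370,.242),6.6),((.5910,.1370,.262),6.6))
crop(p,310,90,430,220,6,'pics/g1.png')
crop(o['top'][0],240,160,330,230,8,'pics/g2.png')
E
```

```text
time: 8.6
tool_pos: [0.5898, 0.1374, 0.2427]
tool_rot: [-1.571, -0.0, 0.115]
contact_force: [0.5, 0.2, -1.5]
opening: 0.0197
from [0.5899 0.1374 0.2427] rpy [-90.    -0.02   6.59] q1 q6 [ 0.1  -0.01] t 8.7 open 0.0201 F [-0.2789 -0.4889 -2.0412]
  dx 0.0010 dy 0.0007 dz -0.0005  rx 0.0001 ry -0.0001 rz 0.0003 dist 0.001 q6 0.11
  dx 0.0010 dy -0.0193 dz -0.0005  rx 0.0001 ry -0.0001 rz 0.0003 dist 0.019 q6 0.11
```

View pics/g1.png

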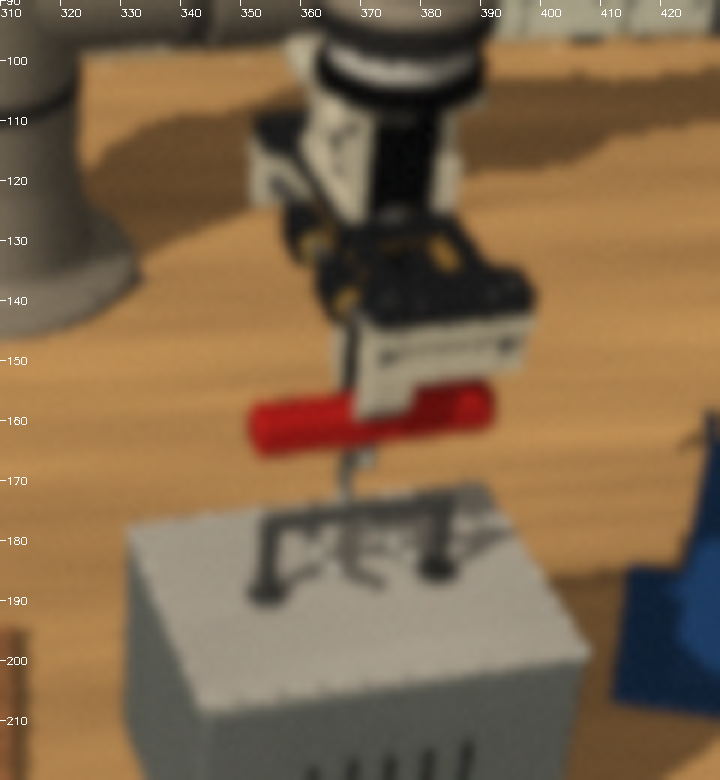

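View pics/g2.png

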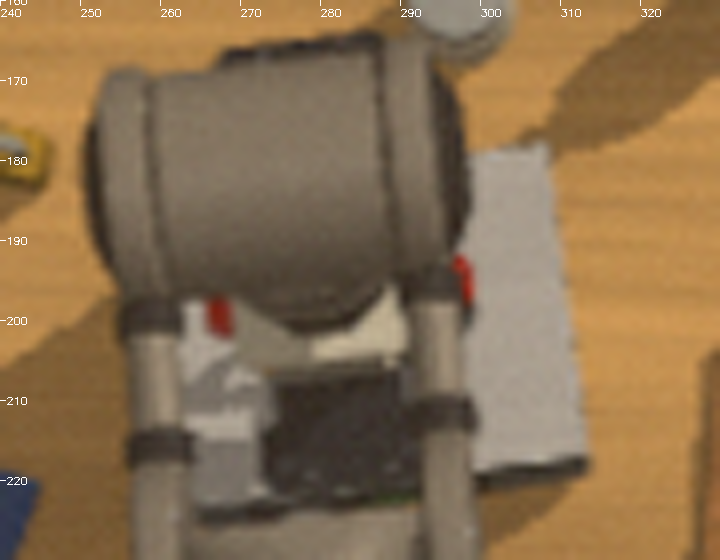

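```bash
python3 -m creep '[{"dx":0.001,"dy":-0.008,"dz":0,"rx":0,"ry":0,"rz":0,"gripper":0},{"dx":0.001,"dy":-0.014,"dz":0,"rx":0,"ry":0,"rz":0,"gripper":0},{"dx":0.001,"dy":-0.018,"dz":0,"rx":0,"ry":0,"rz":0,"gripper":0},{"dx":0.001,"dy":-0.021,"dz":0,"rx":0,"ry":0,"rz":0,"gripper":0},{"dx":0.001,"dy":-0.024,"dz":0,"rx":0,"ry":0,"rz":0,"gripper":0},{"dx":0.001,"dy":-0.028,"dz":0,"rx":0,"ry":0,"rz":0,"gripper":0},{"dx":0.001,"dy":-0.034,"dz":0,"rx":0,"ry":0,"rz":0,"gripper":0},{"dx":0.001,"dy":-0.042,"dz":0,"rx":0,"ry":0,"rz":0,"gripper":0},{"dx":0.001,"dy":-0.052,"dz":0,"rx":0,"ry":0,"rz":0,"gripper":0},{"dx":0.001,"dy":-0.062,"dz":0,"rx":0,"ry":0,"rz":0,"gripper":0},{"dx":0.001,"dy":-0.072,"dz":0,"rx":0,"ry":0,"rz":0,"gripper":0},{"dx":0.001,"dy":-0.08,"dz":0,"rx":0,"ry":0,"rz":0,"gripper":0},{"dx":0.001,"dy":-0.085,"dz":0,"rx":0,"ry":0,"rz":0,"gripper":0},{"dx":0.001,"dy":-0.085,"dz":0,"rx":0,"ry":0,"rz":0,"gripper":0},{"dx":0.001,"dy":-0.085,"dz":0,"rx":0,"ry":0,"rz":0,"gripper":0},{"dx":0.001,"dy":-0.085,"dz":0,"rx":0,"ry":0,"rz":0,"gripper":0}]' 50; python3 - <<'E'
from m import *
o=grab('i'); p,W=o['scene']
go(((.503,-.133,.3),-4))
crop(p,310,50,430,220,5,'pics/i1.png')
E
```

```text
time: 10.7
tool_pos: [0.5911, 0.1375, 0.3269]
tool_rot: [-1.571, 0.001, 0.115]
contact_force: [-0.2, 0.1, -6.2]
opening: 0.0199
from [0.5912 0.1375 0.3271] rpy [-90.01   0.03   6.59] q1 q6 [ 0.1  -0.01] t 10.8 open 0.0197 F [ 0.5358  0.5927 -4.8467]
  dx -0.1186 dy 0.0272 dz -0.2586  rx 0.0002 ry 0.1848 rz -0.0005 dist 0.286 q6 -0.19
```

View pics/i1.png

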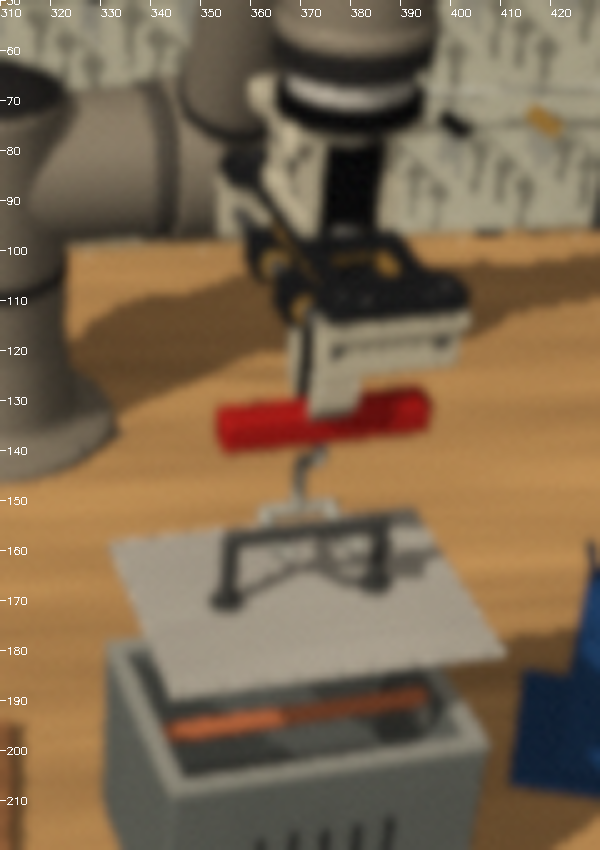

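```bash
python3 -m creep '[{"dx":-0.002,"dy":0,"dz":-0.004,"rx":0,"ry":0.003,"rz":0,"gripper":0},{"dx":-0.005,"dy":0,"dz":-0.012,"rx":0,"ry":0.008,"rz":0,"gripper":0},{"dx":-0.012,"dy":0,"dz":-0.026,"rx":0,"ry":0.018,"rz":0,"gripper":0},{"dx":-0.020,"dy":0,"dz":-0.044,"rx":0,"ry":0.031,"rz":0,"gripper":0},{"dx":-0.030,"dy":0,"dz":-0.066,"rx":0,"ry":0.047,"rz":0,"gripper":0},{"dx":-0.0415,"dy":0,"dz":-0.0905,"rx":0,"ry":0.065,"rz":0,"gripper":0},{"dx":-0.053,"dy":0,"dz":-0.115,"rx":0,"ry":0.082,"rz":0,"gripper":0},{"dx":-0.064,"dy":0,"dz":-0.140,"rx":0,"ry":0.1,"rz":0,"gripper":0},{"dx":-0.075,"dy":0,"dz":-0.163,"rx":0,"ry":0.117,"rz":0,"gripper":0},{"dx":-0.085,"dy":0,"dz":-0.186,"rx":0,"ry":0.133,"rz":0,"gripper":0},{"dx":-0.094,"dy":0,"dz":-0.204,"rx":0,"ry":0.146,"rz":0,"gripper":0},{"dx":-0.101,"dy":0,"dz":-0.221,"rx":0,"ry":0.158,"rz":0,"gripper":0},{"dx":-0.107,"dy":0,"dz":-0.233,"rx":0,"ry":0.167,"rz":0,"gripper":0},{"dx":-0.1115,"dy":0,"dz":-0.243,"rx":0,"ry":0.174,"rz":0,"gripper":0},{"dx":-0.115,"dy":0,"dz":-0.251,"rx":0,"ry":0.18,"rz":0,"gripper":0},{"dx":-0.1175,"dy":0,"dz":-0.256,"rx":0,"ry":0.183,"rz":0,"gripper":0},{"dx":-0.1185,"dy":0,"dz":-0.2585,"rx":0,"ry":0.185,"rz":0,"gripper":0},{"dx":-0.1185,"dy":0,"dz":-0.2585,"rx":0,"ry":0.185,"rz":0,"gripper":0},{"dx":-0.1185,"dy":0,"dz":-0.2585,"rx":0,"ry":0.185,"rz":0,"gripper":0},{"dx":-0.1185,"dy":0,"dz":-0.2585,"rx":0,"ry":0.185,"rz":0,"gripper":0}]' 50; python3 - <<'E'
from m import *
o=grab('j'); p,W=o['scene']
go(((.503,-.133,.135),-4))
crop(p,220,60,420,260,4,'pics/j1.png')
P,WT=o['top']
near=(WT[...,2]>.1)&(WT[...,2]<.24)
H=hsv(P)
comp(near&(H[...,1]<50)&(WT[...,1]<0)&(WT[...,1]>-.3)&(P[...,0]>120),WT,100,'lid')
E
```

```text
time: 13.3
tool_pos: [0.5032, -0.1326, 0.3274]
tool_rot: [-1.571, -0.0, -0.07]
contact_force: [-0.5, -0.1, -5.6]
opening: 0.0196
from [ 0.5032 -0.1327  0.3274] rpy [-90.01  -0.    -3.99] q1 q6 [-0.41 -0.34] t 13.4 open 0.0197 F [ 0.2944  0.1595 -6.3054]
  dx -0.0002 dy 0.1924 dz -0.0003  rx 0.0001 ry 0.0001 rz 0.0000 dist 0.192 q6 -0.19
lid px [336.5 214.7] n 272 mean [ 0.5271 -0.056   0.2101] med [ 0.5331 -0.0544  0.2102] zp90 0.2157 rect mm [508.3, -56.8, 39.8, 142.4, 84.2]
lid px [347.  232.4] n 100 mean [ 0.462  -0.0925  0.2127] med [ 0.4597 -0.0927  0.2131] zp90 0.2178 rect mm [466.2, -95.7, 29.6, 74.7, 69.0]
```

View pics/j1.png

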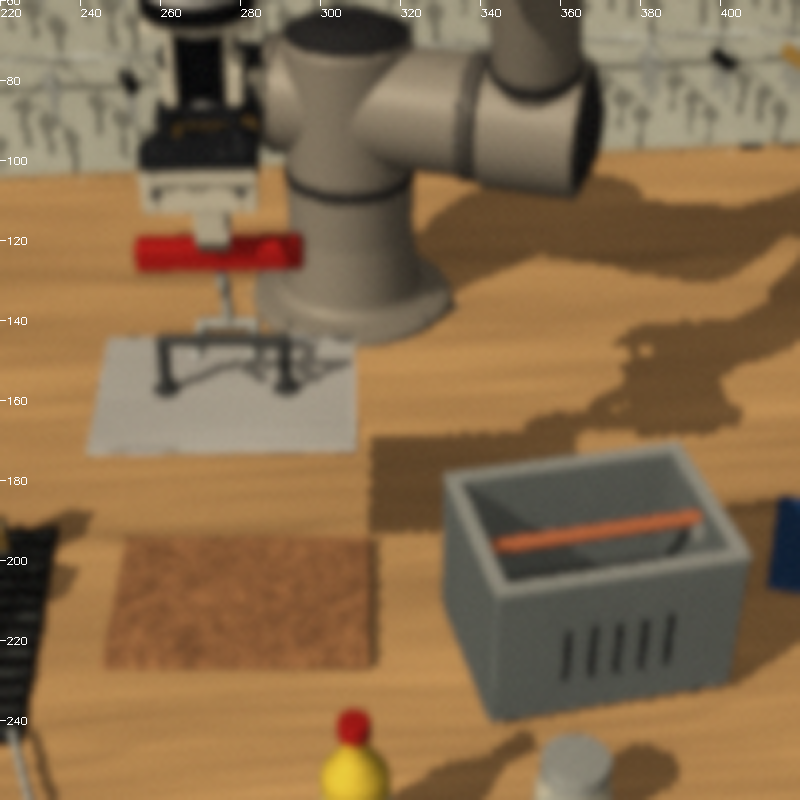

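```bash
python3 -m creep '[{"dx":0,"dy":0.005,"dz":0,"rx":0,"ry":0,"rz":0,"gripper":0},{"dx":0,"dy":0.015,"dz":0,"rx":0,"ry":0,"rz":0,"gripper":0},{"dx":0,"dy":0.03,"dz":0,"rx":0,"ry":0,"rz":0,"gripper":0},{"dx":0,"dy":0.05,"dz":0,"rx":0,"ry":0,"rz":0,"gripper":0},{"dx":0,"dy":0.07,"dz":0,"rx":0,"ry":0,"rz":0,"gripper":0},{"dx":0,"dy":0.09,"dz":0,"rx":0,"ry":0,"rz":0,"gripper":0},{"dx":0,"dy":0.11,"dz":0,"rx":0,"ry":0,"rz":0,"gripper":0},{"dx":0,"dy":0.13,"dz":0,"rx":0,"ry":0,"rz":0,"gripper":0},{"dx":0,"dy":0.15,"dz":0,"rx":0,"ry":0,"rz":0,"gripper":0},{"dx":0,"dy":0.165,"dz":0,"rx":0,"ry":0,"rz":0,"gripper":0},{"dx":0,"dy":0.175,"dz":0,"rx":0,"ry":0,"rz":0,"gripper":0},{"dx":0,"dy":0.18,"dz":0,"rx":0,"ry":0,"rz":0,"gripper":0},{"dx":0,"dy":0.184,"dz":0,"rx":0,"ry":0,"rz":0,"gripper":0},{"dx":0,"dy":0.188,"dz":0,"rx":0,"ry":0,"rz":0,"gripper":0},{"dx":0,"dy":0.192,"dz":0,"rx":0,"ry":0,"rz":0,"gripper":0},{"dx":0,"dy":0.196,"dz":0,"rx":0,"ry":0,"rz":0,"gripper":0},{"dx":0,"dy":0.201,"dz":0,"rx":0,"ry":0,"rz":0,"gripper":0},{"dx":0,"dy":0.206,"dz":0,"rx":0,"ry":0,"rz":0,"gripper":0},{"dx":0,"dy":0.21,"dz":0,"rx":0,"ry":0,"rz":0,"gripper":0},{"dx":0,"dy":0.21,"dz":0,"rx":0,"ry":0,"rz":0,"gripper":0}]' 50; python3 - <<'E'
from m import *
o=grab('k'); p,W=o['scene']
go(((.503,-.133,.117),-4))
crop(p,220,90,340,240,5,'pics/k1.png')
m=(W[...,0]>.38)&(W[...,0]<.62)&(W[...,1]<0)&(W[...,1]>-.27)&(W[...,2]>.013)&(W[...,2]<.03)
comp(m,W,100,'lid')
E
```

```text
time: 15.9
tool_pos: [0.503, -0.1328, 0.1171]
tool_rot: [-1.571, 0.001, -0.07]
contact_force: [-0.3, -0.4, -2.6]
opening: 0.0201
from [ 0.5033 -0.133   0.1175] rpy [-90.01  -0.01  -4.01] q1 q6 [-0.41 -0.34] t 16.0 open 0.0201 F [ 0.3874 -0.5554 -2.071 ]
  dx -0.0003 dy 0.0005 dz -0.0001  rx 0.0001 ry -0.0002 rz 0.0002 dist 0.001 q6 -0.19
lid px [279.9 208.6] n 1559 mean [ 0.5137 -0.1329  0.0179] med [ 0.5173 -0.1337  0.0179] zp90 0.0203 rect mm [503.2, -132.6, 194.6, 155.2, 84.7]
```

View pics/k1.png

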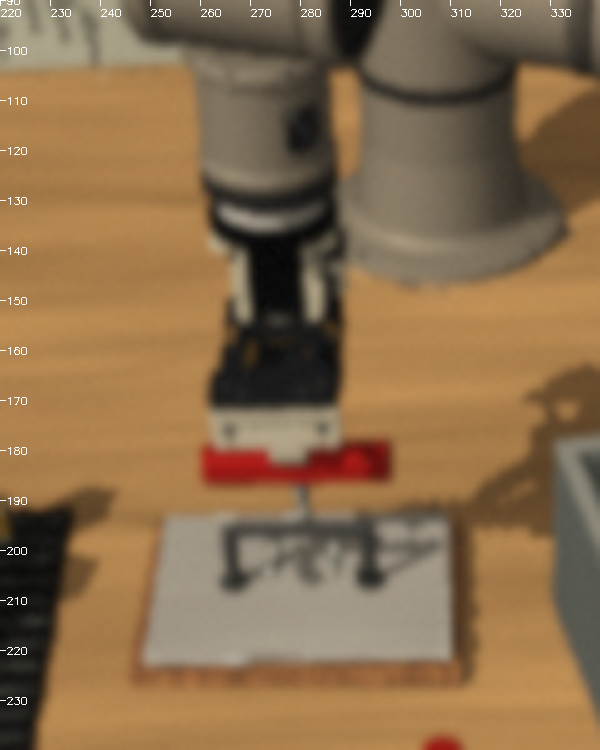

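```bash
python3 -m creep '[{"dx":-0.01,"dy":0,"dz":0,"rx":0,"ry":0,"rz":0,"gripper":0},{"dx":-0.03,"dy":0,"dz":0,"rx":0,"ry":0,"rz":0,"gripper":0},{"dx":-0.05,"dy":0,"dz":0,"rx":0,"ry":0,"rz":0,"gripper":0},{"dx":-0.06,"dy":0,"dz":0,"rx":0,"ry":0,"rz":0,"gripper":0},{"dx":-0.06,"dy":0,"dz":0,"rx":0,"ry":0,"rz":0,"gripper":0},{"dx":-0.06,"dy":-0.04,"dz":0,"rx":0,"ry":0,"rz":0,"gripper":0},{"dx":-0.06,"dy":-0.09,"dz":0,"rx":0,"ry":0,"rz":0,"gripper":0},{"dx":-0.06,"dy":-0.14,"dz":0,"rx":0,"ry":0,"rz":0,"gripper":0},{"dx":-0.06,"dy":-0.185,"dz":0,"rx":0,"ry":0,"rz":0,"gripper":0},{"dx":-0.06,"dy":-0.185,"dz":0,"rx":0,"ry":0,"rz":0,"gripper":0},{"dx":-0.06,"dy":-0.185,"dz":0,"rx":0,"ry":0,"rz":0,"gripper":0}]' 50; python3 - <<'E'
from m import *
o=grab('l')
go(((.4905,.377,.301),69.5),((.4905,.377,.123),69.5))
for n in o:
    p,W=o[n]
    m=(W[...,0]>.38)&(W[...,0]<.62)&(W[...,1]<0)&(W[...,1]>-.27)
    comp(m&(W[...,2]>.013)&(W[...,2]<.03)&(hsv(p)[...,1]<60),W,100,n+'lid')
    comp(m&(W[...,2]>.055)&(W[...,2]<.075),W,20,n+'loop')
    H=hsv(p);near=(W[...,2]>.065)&(W[...,2]<.1)&(W[...,1]<-.28)
    comp(near&(H[...,0]<=16)&(H[...,1]>180),W,15,n+'crown')
crop(o['top'][0],250,170,320,230,9,'pics/tk.png')
E
```

```text
time: 17.38
tool_pos: [0.4432, -0.1286, 0.3016]
tool_rot: [-1.57, 0.001, -0.07]
contact_force: [0.5, 0.9, -2.5]
opening: 0.0197
from [ 0.4429 -0.1284  0.3009] rpy [-89.94   0.16  -4.01] q1 q6 [-0.45 -0.38] t 17.48 open 0.0199 F [-0.5889 -0.0538 -2.4558]
  dx 0.0122 dy 0.0003 dz 0.5075  rx -0.0027 ry -1.2830 rz -0.0017 dist 0.508 q6 -0.56
  dx 0.0127 dy 0.1783 dz 0.5073  rx -0.0027 ry -1.2830 rz -0.0017 dist 0.538 q6 -0.56
scenelid px [280.1 208.5] n 1497 mean [ 0.5133 -0.1322  0.0179] med [ 0.516  -0.1329  0.0179] zp90 0.0201 rect mm [504.5, -132.4, 193.4, 151.6, 86.0]
sceneloop px [279.3 196. ] n 104 mean [ 0.5058 -0.1319  0.064 ] med [ 0.506  -0.1312  0.0645] zp90 0.068 rect mm [505.8, -132.9, 97.5, 11.4, 88.2]
scenecrown px [38.9 77.8] n 21 mean [-0.5259 -1.2846  0.0859] med [-0.5248 -1.2898  0.0909] zp90 0.0964 rect mm [-526.3, -1284.6, 46.7, 14.0, 79.9]
scenecrown px [209.3 184.8] n 75 mean [ 0.4394 -0.36    0.0773] med [ 0.4428 -0.3601  0.0789] zp90 0.0811 rect mm [435.4, -358.1, 23.5, 42.5, 76.4]
scenecrown px [202.9 200.1] n 82 mean [ 0.5184 -0.3717  0.0769] med [ 0.5202 -0.3718  0.0786] zp90 0.0812 rect mm [515.4, -369.9, 25.4, 40.2, 73.4]
scenecrown px [153.2 202.8] n 88 mean [ 0.5137 -0.525   0.0749] med [ 0.5133 -0.5232  0.0761] zp90 0.0781 rect mm [511.5, -526.7, 40.8, 27.8, 57.8]
toplid px [337.3 221.6] n 413 mean [ 0.518  -0.0647  0.0198] med [ 0.5238 -0.0628  0.0193] zp90 0.0255 rect mm [507.4, -73.8, 76.8, 147.2, 85.9]
topcrown px [416.1 220.9] n 64 mean [ 0.512  -0.3693  0.0803] med [ 0.5117 -0.3694  0.08  ] zp90 0.0864 rect mm [512.5, -369.1, 24.0, 39.8, 72.0]
topcrown px [455.9 221. ] n 60 mean [ 0.5099 -0.5249  0.078 ] med [ 0.5098 -0.5241  0.0779] zp90 0.0838 rect mm [509.4, -525.3, 38.6, 21.7, 64.7]
topcrown px [414.1 241.1] n 60 mean [ 0.4335 -0.3588  0.0803] med [ 0.4338 -0.3581  0.0806] zp90 0.0859 rect mm [432.7, -358.8, 23.0, 38.3, 78.0]
```

View pics/tk.png

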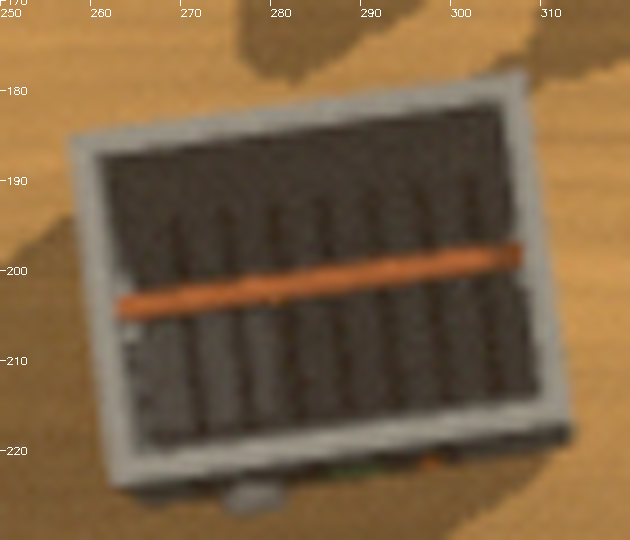

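```bash
python3 - <<'E'
from m import *
o=load('l')
for n in o:
    p,W=o[n];H=hsv(p)
    m=(W[...,0]>.5)&(W[...,0]<.68)&(W[...,1]<0.24)&(W[...,1]>.03)&(W[...,2]>.1)&(W[...,2]<.145)
    comp(m&(H[...,0]<14)&(H[...,1]>110),W,20,n+'bar')
    comp(m&(H[...,1]<60),W,50,n+'rim')
E
python3 -m creep '[{"dx":0,"dy":0,"dz":0.03,"rx":0,"ry":-0.1,"rz":0,"gripper":0},{"dx":0,"dy":0,"dz":0.08,"rx":0,"ry":-0.2,"rz":0,"gripper":0},{"dx":0,"dy":0,"dz":0.13,"rx":0,"ry":-0.3,"rz":0,"gripper":0},{"dx":0.005,"dy":0,"dz":0.18,"rx":0,"ry":-0.45,"rz":0,"gripper":0},{"dx":0.005,"dy":0,"dz":0.23,"rx":0,"ry":-0.6,"rz":0,"gripper":0},{"dx":0.008,"dy":0,"dz":0.28,"rx":0,"ry":-0.75,"rz":0,"gripper":0},{"dx":0.01,"dy":0,"dz":0.33,"rx":0,"ry":-0.9,"rz":0,"gripper":0},{"dx":0.011,"dy":0,"dz":0.38,"rx":0,"ry":-1.05,"rz":0,"gripper":0},{"dx":0.012,"dy":0,"dz":0.43,"rx":0,"ry":-1.15,"rz":0,"gripper":0},{"dx":0.012,"dy":0,"dz":0.47,"rx":0,"ry":-1.25,"rz":0,"gripper":0},{"dx":0.012,"dy":0,"dz":0.5,"rx":0,"ry":-1.283,"rz":0,"gripper":0},{"dx":0.012,"dy":0,"dz":0.5075,"rx":0,"ry":-1.283,"rz":0,"gripper":0},{"dx":0.012,"dy":0,"dz":0.5075,"rx":0,"ry":-1.283,"rz":0,"gripper":0},{"dx":0.012,"dy":0,"dz":0.5075,"rx":0,"ry":-1.283,"rz":0,"gripper":0},{"dx":0.012,"dy":0,"dz":0.5075,"rx":0,"ry":-1.283,"rz":0,"gripper":0}]' 50; python3 - <<'E'
from m import *
p,d=read_camera('top')
go(((.4905,.377,.301),69.5),((.4905,.377,.124),69.5))
E
```

```text
scenebar px [368.8 192.7] n 197 mean [0.5937 0.1416 0.1244] med [0.5944 0.141  0.1249] zp90 0.128 rect mm [594.0, 143.7, 31.1, 167.7, 15.3]
scenerim px [367.9 194.9] n 1771 mean [0.6025 0.1365 0.1248] med [0.6218 0.136  0.1261] zp90 0.14 rect mm [592.7, 136.8, 156.4, 195.8, 7.8]
topbar px [285.1 201. ] n 135 mean [0.5899 0.1372 0.1269] med [0.5899 0.1374 0.1271] zp90 0.1332 rect mm [590.5, 137.5, 13.3, 170.2, 7.3]
toprim px [284.3 202.2] n 424 mean [0.5845 0.1398 0.1367] med [0.5749 0.1424 0.1386] zp90 0.1438 rect mm [589.7, 137.6, 150.8, 193.4, 7.4]
time: 19.35
tool_pos: [0.491, 0.3758, 0.3027]
tool_rot: [-1.571, 0.0, 1.212]
contact_force: [0.7, -0.1, -2.0]
opening: 0.0198
from [0.491  0.3759 0.3027] rpy [-90.02  -0.01  69.43] q1 q6 [ 0.53 -0.68] t 19.4 open 0.0199 F [-0.2224 -0.6695 -1.7466]
  dx 0.0008 dy 0.0017 dz 0.0008  rx 0.0004 ry -0.0012 rz 0.0002 dist 0.002 q6 -0.56
  dx 0.0008 dy 0.1787 dz 0.0009  rx 0.0004 ry -0.0012 rz 0.0002 dist 0.179 q6 -0.56
```

```bash
python3 -m creep '[{"dx":0.001,"dy":0.02,"dz":0.001,"rx":0,"ry":0,"rz":0,"gripper":0},{"dx":0.001,"dy":0.06,"dz":0.001,"rx":0,"ry":0,"rz":0,"gripper":0},{"dx":0.001,"dy":0.10,"dz":0.001,"rx":0,"ry":0,"rz":0,"gripper":0},{"dx":0.001,"dy":0.13,"dz":0.001,"rx":0,"ry":0,"rz":0,"gripper":0},{"dx":0.001,"dy":0.15,"dz":0.001,"rx":0,"ry":0,"rz":0,"gripper":0},{"dx":0.001,"dy":0.165,"dz":0.001,"rx":0,"ry":0,"rz":0,"gripper":0},{"dx":0.001,"dy":0.174,"dz":0.001,"rx":0,"ry":0,"rz":0,"gripper":0},{"dx":0.001,"dy":0.179,"dz":0.001,"rx":0,"ry":0,"rz":0,"gripper":0},{"dx":0.001,"dy":0.179,"dz":0.001,"rx":0,"ry":0,"rz":0,"gripper":0},{"dx":0.001,"dy":0.179,"dz":0.001,"rx":0,"ry":0,"rz":0,"gripper":0}]' 50; python3 - <<'E'
from m import *
go(((.4905,.377,.1234),69.5))
E
```

```text
time: 20.65
tool_pos: [0.4904, 0.3782, 0.1239]
tool_rot: [-1.571, -0.001, 1.213]
contact_force: [0.7, 0.3, -2.6]
opening: 0.0197
from [0.4904 0.3782 0.1239] rpy [-90.04  -0.04  69.5 ] q1 q6 [ 0.53 -0.68] t 20.65 open 0.0197 F [ 0.7071  0.2536 -2.6155]
  dx -0.0011 dy 0.0005 dz -0.0005  rx 0.0007 ry 0.0000 rz 0.0007 dist 0.001 q6 -0.56
```

Open and rise, then head toward the far rack (nearer first: rack at x≈0.512).

```bash
python3 -m creep '[{"dx":-0.001,"dy":0,"dz":0,"rx":0,"ry":0,"rz":0,"gripper":0.6},{"dx":-0.001,"dy":0,"dz":0,"rx":0,"ry":0,"rz":0,"gripper":0.6},{"dx":-0.001,"dy":0,"dz":0,"rx":0,"ry":0,"rz":0,"gripper":0.6},{"dx":-0.001,"dy":0,"dz":0,"rx":0,"ry":0,"rz":0,"gripper":0.6},{"dx":-0.001,"dy":-0.03,"dz":0,"rx":0,"ry":0,"rz":0,"gripper":0.6},{"dx":-0.001,"dy":-0.08,"dz":0,"rx":0,"ry":0,"rz":0,"gripper":0.6},{"dx":-0.001,"dy":-0.13,"dz":0,"rx":0,"ry":0,"rz":0,"gripper":0.6},{"dx":-0.001,"dy":-0.18,"dz":0,"rx":0,"ry":0,"rz":0,"gripper":0.6},{"dx":-0.001,"dy":-0.18,"dz":0,"rx":0,"ry":0,"rz":0,"gripper":0.6},{"dx":-0.001,"dy":-0.18,"dz":0,"rx":0,"ry":0,"rz":0,"gripper":0.6}]' 50; python3 - <<'E'
from m import *
o=grab('n')
go(((.45,0,.3),30),((.5125,-.3695,.2),-17),((.5125,-.3695,.065),-17))
p,W=o['scene']
H=hsv(p);near=(W[...,0]>.2)&(W[...,0]<.95)&(abs(W[...,1])<.65)
comp(near&((H[...,0]<=4)|(H[...,0]>172))&(H[...,1]>160)&(H[...,2]>90),W,15,'red')
crop(p,380,70,480,220,5,'pics/n1.png')
crop(o['top'][0],380,180,470,270,8,'pics/n2.png')
E
```

```text
time: 21.9
tool_pos: [0.4896, 0.3769, 0.3026]
tool_rot: [-1.57, 0.001, 1.213]
contact_force: [0.3, 0.3, -0.1]
opening: 0.055
from [0.4893 0.3767 0.3016] rpy [-89.89   0.15  69.5 ] q1 q6 [ 0.53 -0.68] t 22.0 open 0.0551 F [-0.408  -0.0717 -0.1693]
  dx -0.3666 dy 0.0024 dz -0.0951  rx -0.0010 ry 0.6893 rz -0.0032 dist 0.379 q6 -0.52
  dx -0.6906 dy 0.1028 dz -0.2833  rx 0.0004 ry 1.5096 rz -0.0036 dist 0.753 q6 -0.33
  dx -0.6902 dy 0.2378 dz -0.2835  rx 0.0004 ry 1.5096 rz -0.0036 dist 0.783 q6 -0.33
red px [433.5 169.7] n 148 mean [0.5054 0.3719 0.1327] med [0.5072 0.371  0.134 ] zp90 0.1363 rect mm [493.2, 377.0, 21.4, 115.3, 69.2]
red px [308.  241.3] n 42 mean [ 0.7863 -0.0604  0.1276] med [ 0.788  -0.0603  0.1282] zp90 0.1303 rect mm [783.5, -60.2, 15.9, 20.7, 85.2]
red px [231.2 279. ] n 199 mean [ 0.8025 -0.2728  0.0223] med [ 0.8045 -0.2728  0.0225] zp90 0.0258 rect mm [795.7, -274.6, 98.6, 19.2, 15.0]
```

View pics/n1.png

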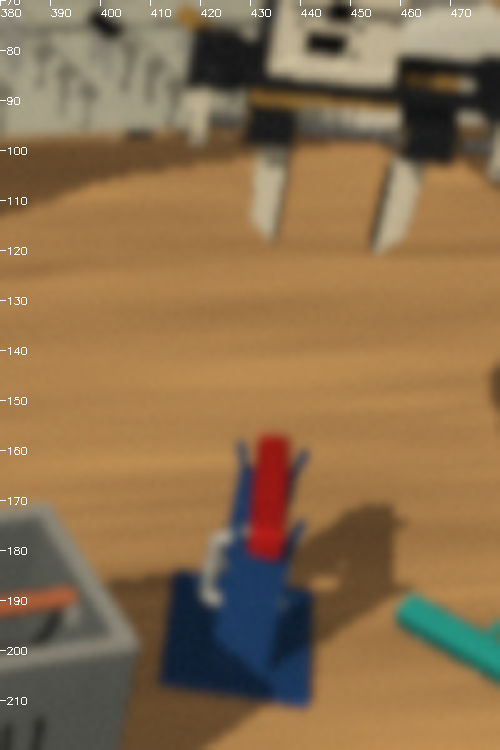

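View pics/n2.png

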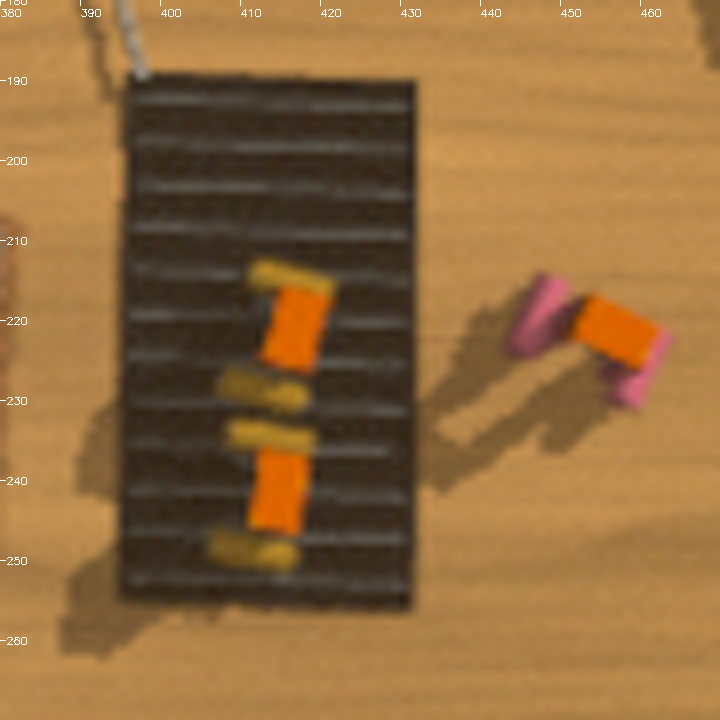

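```bash
python3 -m creep '[{"dx":-0.06,"dy":0,"dz":-0.016,"rx":0,"ry":0.12,"rz":0,"gripper":0.6},{"dx":-0.12,"dy":0,"dz":-0.032,"rx":0,"ry":0.24,"rz":0,"gripper":0.6},{"dx":-0.18,"dy":0,"dz":-0.048,"rx":0,"ry":0.36,"rz":0,"gripper":0.6},{"dx":-0.24,"dy":0,"dz":-0.064,"rx":0,"ry":0.48,"rz":0,"gripper":0.6},{"dx":-0.30,"dy":0,"dz":-0.08,"rx":0,"ry":0.6,"rz":0,"gripper":0.6},{"dx":-0.366,"dy":0,"dz":-0.095,"rx":0,"ry":0.7,"rz":0,"gripper":0.6},{"dx":-0.42,"dy":0,"dz":-0.126,"rx":0,"ry":0.84,"rz":0,"gripper":0.6},{"dx":-0.47,"dy":0,"dz":-0.157,"rx":0,"ry":0.98,"rz":0,"gripper":0.6},{"dx":-0.52,"dy":0.02,"dz":-0.188,"rx":0,"ry":1.12,"rz":0,"gripper":0.6},{"dx":-0.57,"dy":0.04,"dz":-0.219,"rx":0,"ry":1.26,"rz":0,"gripper":0.6},{"dx":-0.63,"dy":0.07,"dz":-0.25,"rx":0,"ry":1.40,"rz":0,"gripper":0.6},{"dx":-0.67,"dy":0.10,"dz":-0.273,"rx":0,"ry":1.51,"rz":0,"gripper":0.6},{"dx":-0.6905,"dy":0.12,"dz":-0.2835,"rx":0,"ry":1.51,"rz":0,"gripper":0.6},{"dx":-0.6905,"dy":0.14,"dz":-0.2835,"rx":0,"ry":1.51,"rz":0,"gripper":0.6},{"dx":-0.6905,"dy":0.14,"dz":-0.2835,"rx":0,"ry":1.51,"rz":0,"gripper":0.6},{"dx":-0.6905,"dy":0.14,"dz":-0.2835,"rx":0,"ry":1.51,"rz":0,"gripper":0.6},{"dx":-0.6905,"dy":0.14,"dz":-0.2835,"rx":0,"ry":1.51,"rz":0,"gripper":0.6}]' 30; python3 - <<'E'
from m import *
o=grab('q')
go(((.5125,-.3695,.058),-17))
p,W=o['scene']
H=hsv(p)
comp((W[...,2]>.065)&(W[...,2]<.1)&(W[...,1]<-.28)&(W[...,0]>.2)&(H[...,0]<=16)&(H[...,1]>180),W,15,'crown')
crop(p,150,100,280,240,5,'pics/q1.png')
E
```

```text
time: 24.12
tool_pos: [0.5141, -0.3689, 0.1646]
tool_rot: [-1.572, -0.002, -0.296]
contact_force: [-0.4, 0.1, 0.4]
opening: 0.055
from [ 0.514  -0.3689  0.1645] rpy [-90.05  -0.09 -16.99] q1 q6 [-0.74 -0.45] t 24.23 open 0.0547 F [-0.1814 -0.469  -0.1374]
  dx -0.0014 dy 0.1065 dz -0.0009  rx 0.0008 ry 0.0002 rz 0.0015 dist 0.106 q6 -0.33
crown px [209.3 184.8] n 75 mean [ 0.4393 -0.3599  0.0773] med [ 0.4411 -0.3597  0.0786] zp90 0.0811 rect mm [434.2, -359.3, 24.1, 43.4, 79.1]
crown px [202.9 199.9] n 78 mean [ 0.5179 -0.3716  0.0773] med [ 0.5185 -0.3714  0.0789] zp90 0.0812 rect mm [515.1, -370.8, 25.0, 38.5, 72.8]
crown px [153.2 202.7] n 87 mean [ 0.5134 -0.5252  0.0748] med [ 0.5139 -0.5238  0.0756] zp90 0.0785 rect mm [510.9, -527.3, 42.4, 25.1, 61.3]
```

View pics/q1.png

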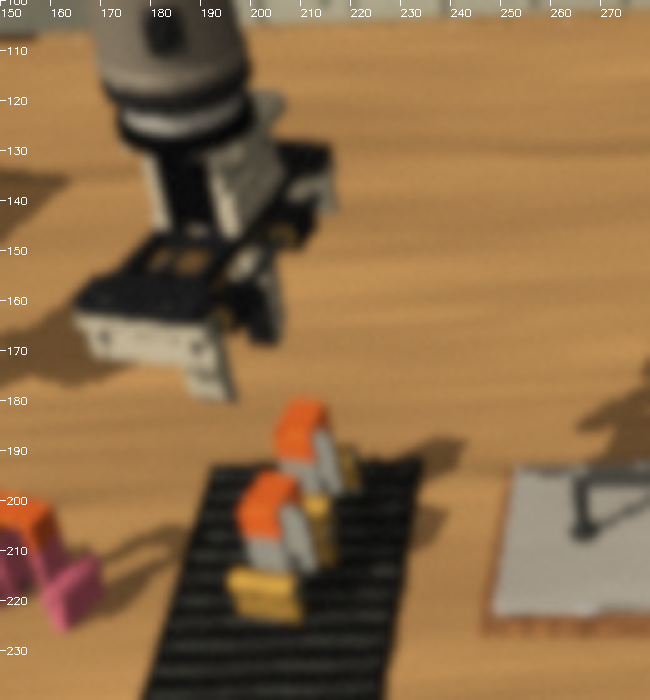

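```bash
python3 -m creep '[{"dx":-0.001,"dy":0.04,"dz":-0.001,"rx":0,"ry":0,"rz":0,"gripper":0.6},{"dx":-0.001,"dy":0.07,"dz":-0.001,"rx":0,"ry":0,"rz":0,"gripper":0.6},{"dx":-0.001,"dy":0.09,"dz":-0.001,"rx":0,"ry":0,"rz":0,"gripper":0.6},{"dx":-0.001,"dy":0.1,"dz":-0.001,"rx":0,"ry":0,"rz":0,"gripper":0.6},{"dx":-0.001,"dy":0.106,"dz":-0.001,"rx":0,"ry":0,"rz":0,"gripper":0.6},{"dx":-0.001,"dy":0.106,"dz":-0.001,"rx":0,"ry":0,"rz":0,"gripper":0.6},{"dx":-0.001,"dy":0.106,"dz":-0.001,"rx":0,"ry":0,"rz":0,"gripper":0.25},{"dx":-0.001,"dy":0.106,"dz":-0.001,"rx":0,"ry":0,"rz":0,"gripper":0.25},{"dx":-0.001,"dy":0.106,"dz":-0.001,"rx":0,"ry":0,"rz":0,"gripper":0.25},{"dx":-0.001,"dy":0.106,"dz":-0.001,"rx":0,"ry":0,"rz":0,"gripper":0.25},{"dx":-0.001,"dy":0.106,"dz":-0.001,"rx":0,"ry":0,"rz":0,"gripper":0.25}]' 30; python3 - <<'E'
from m import *
o=grab('r')
go(((.5125,-.3695,.058),-17))
p,W=o['scene']
crop(p,150,100,280,240,5,'pics/r1.png')
E
```

```text
time: 25.6
tool_pos: [0.5125, -0.3698, 0.058]
tool_rot: [-1.571, -0.001, -0.297]
contact_force: [-1.4, 0.6, 5.1]
opening: 0.0379
from [ 0.5124 -0.3699  0.058 ] rpy [-90.03  -0.03 -17.02] q1 q6 [-0.75 -0.45] t 25.7 open 0.038 F [-1.5838  0.6875  5.3079]
  dx -0.0000 dy -0.0000 dz 0.0004  rx 0.0005 ry -0.0003 rz 0.0006 dist 0.000 q6 -0.33
```

View pics/r1.png

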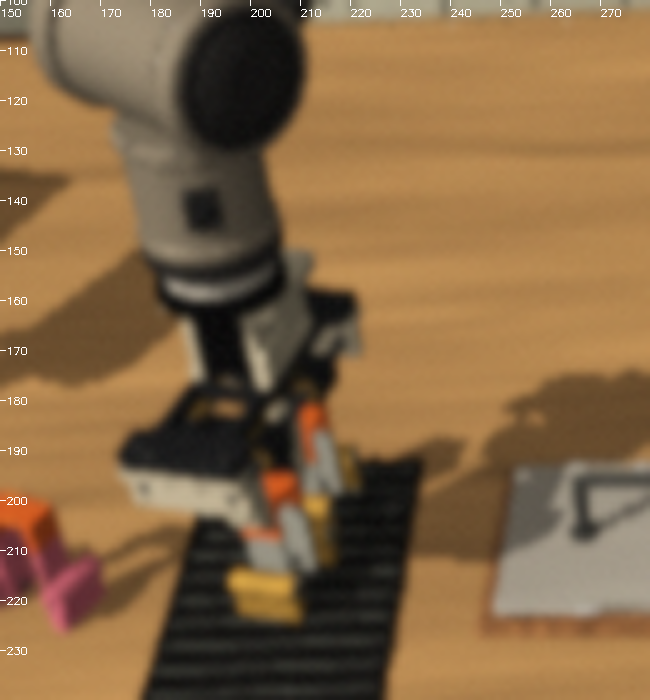

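```bash
python3 -m creep '[{"dx":0,"dy":-0.01,"dz":0,"rx":0,"ry":0,"rz":0,"gripper":0.25},{"dx":0,"dy":-0.04,"dz":0,"rx":0,"ry":0,"rz":0,"gripper":0.25},{"dx":0,"dy":-0.08,"dz":0,"rx":0,"ry":0,"rz":0,"gripper":0.25},{"dx":0,"dy":-0.12,"dz":0,"rx":0,"ry":0,"rz":0,"gripper":0.25},{"dx":0,"dy":-0.17,"dz":0,"rx":0,"ry":0,"rz":0,"gripper":0.25},{"dx":0,"dy":-0.21,"dz":0,"rx":0,"ry":0,"rz":0,"gripper":0.25},{"dx":0,"dy":-0.21,"dz":0,"rx":0,"ry":0,"rz":0,"gripper":0.25},{"dx":0,"dy":-0.21,"dz":0,"rx":0,"ry":0,"rz":0,"gripper":0.25}]' 30; python3 - <<'E'
from m import *
o=grab('s')
a=np.deg2rad(97); u=np.array([np.cos(a),np.sin(a)])
A=np.array([.5908,.1373])+.032*u; B=np.array([.5908,.1373])-.032*u; print(A,B)
go(((*B,.27),7),((*B,.109),7))
p,W=o['scene']
crop(p,120,20,300,220,4,'pics/s1b.png')
E
```

```text
time: 26.7
tool_pos: [0.5117, -0.3691, 0.2655]
tool_rot: [-1.569, 0.003, -0.297]
contact_force: [-0.4, 0.0, -3.1]
opening: 0.0374
[0.5869 0.1691] [0.5947 0.1055]
from [ 0.5116 -0.369   0.2649] rpy [-89.89   0.24 -17.02] q1 q6 [-0.75 -0.45] t 26.8 open 0.0377 F [ 0.378   0.0402 -3.68  ]
  dx -0.0595 dy -0.0039 dz 0.4781  rx -0.0028 ry -0.4192 rz -0.0036 dist 0.482 q6 0.05
  dx -0.0588 dy 0.1570 dz 0.4778  rx -0.0028 ry -0.4192 rz -0.0036 dist 0.506 q6 0.05
```

View pics/s1b.png

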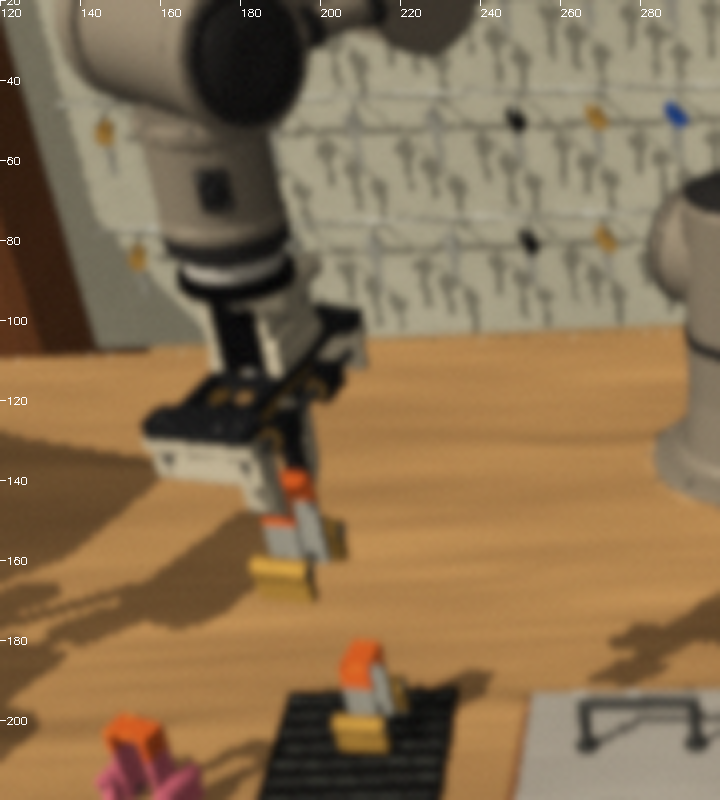

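```bash
python3 -m creep '[{"dx":-0.003,"dy":0,"dz":0.025,"rx":0,"ry":-0.03,"rz":0,"gripper":0.25},{"dx":-0.009,"dy":0,"dz":0.07,"rx":0,"ry":-0.07,"rz":0,"gripper":0.25},{"dx":-0.015,"dy":0,"dz":0.12,"rx":0,"ry":-0.12,"rz":0,"gripper":0.25},{"dx":-0.021,"dy":0,"dz":0.17,"rx":0,"ry":-0.17,"rz":0,"gripper":0.25},{"dx":-0.027,"dy":0,"dz":0.22,"rx":0,"ry":-0.22,"rz":0,"gripper":0.25},{"dx":-0.034,"dy":0,"dz":0.27,"rx":0,"ry":-0.27,"rz":0,"gripper":0.25},{"dx":-0.04,"dy":0,"dz":0.32,"rx":0,"ry":-0.32,"rz":0,"gripper":0.25},{"dx":-0.046,"dy":0,"dz":0.37,"rx":0,"ry":-0.37,"rz":0,"gripper":0.25},{"dx":-0.052,"dy":0,"dz":0.42,"rx":0,"ry":-0.4,"rz":0,"gripper":0.25},{"dx":-0.056,"dy":0,"dz":0.455,"rx":0,"ry":-0.419,"rz":0,"gripper":0.25},{"dx":-0.059,"dy":0,"dz":0.473,"rx":0,"ry":-0.419,"rz":0,"gripper":0.25},{"dx":-0.059,"dy":0,"dz":0.478,"rx":0,"ry":-0.419,"rz":0,"gripper":0.25},{"dx":-0.059,"dy":0,"dz":0.478,"rx":0,"ry":-0.419,"rz":0,"gripper":0.25},{"dx":-0.059,"dy":0.03,"dz":0.478,"rx":0,"ry":-0.419,"rz":0,"gripper":0.25},{"dx":-0.059,"dy":0.06,"dz":0.478,"rx":0,"ry":-0.419,"rz":0,"gripper":0.25},{"dx":-0.059,"dy":0.06,"dz":0.478,"rx":0,"ry":-0.419,"rz":0,"gripper":0.25},{"dx":-0.059,"dy":0.06,"dz":0.478,"rx":0,"ry":-0.419,"rz":0,"gripper":0.25},{"dx":-0.059,"dy":0.06,"dz":0.478,"rx":0,"ry":-0.419,"rz":0,"gripper":0.25}]' 30; python3 - <<'E'
from m import *
o=grab('t')
go(((.5947,.1055,.109),7))
p,W=o['scene'];H=hsv(p)
crop(p,310,90,430,240,5,'pics/t1b.png')
m=(W[...,0]>.5)&(W[...,0]<.68)&(W[...,1]<0.24)&(W[...,1]>.03)
comp(m&(W[...,2]>.16)&(W[...,2]<.26)&(H[...,0]<=16)&(H[...,1]>180),W,5,'crown')
P=W[m&(W[...,2]>.15)&(H[...,0]>16)&(H[...,0]<28)&(H[...,1]>120)]; print('brass',np.nanmin(P,0),np.nanmax(P,0),len(P))
E
```

```text
time: 29.05
tool_pos: [0.5966, 0.1044, 0.2091]
tool_rot: [-1.571, -0.003, 0.121]
contact_force: [-0.4, -0.6, -2.5]
opening: 0.0373
from [0.5963 0.1046 0.2086] rpy [-90.01  -0.12   6.98] q1 q6 [ 0.05 -0.07] t 29.15 open 0.0376 F [-0.1674  0.1468 -3.4148]
  dx -0.0017 dy 0.0996 dz 0.0011  rx 0.0002 ry -0.0003 rz 0.0021 dist 0.100 q6 0.05
crown px [354.1 164.9] n 15 mean [0.5864 0.0915 0.2245] med [0.5856 0.0914 0.2258] zp90 0.2317 rect mm [589.4, 90.5, 6.3, 19.4, 77.4]
brass [0.565  0.0656 0.1558] [0.654  0.1291 0.3204] 216
```

View pics/t1b.png

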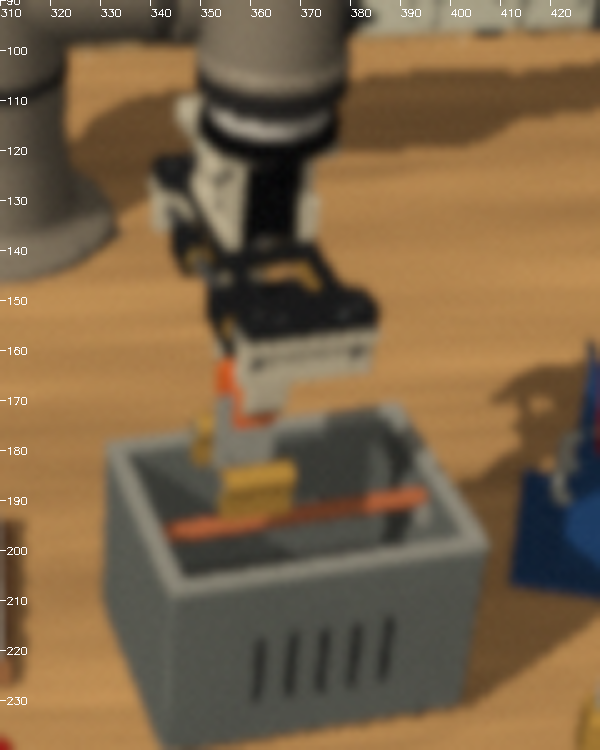

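```bash
python3 -m creep '[{"dx":-0.001,"dy":0.015,"dz":0.001,"rx":0,"ry":0,"rz":0,"gripper":0.25},{"dx":-0.001,"dy":0.035,"dz":0.001,"rx":0,"ry":0,"rz":0,"gripper":0.25},{"dx":-0.001,"dy":0.055,"dz":0.001,"rx":0,"ry":0,"rz":0,"gripper":0.25},{"dx":-0.001,"dy":0.07,"dz":0.001,"rx":0,"ry":0,"rz":0,"gripper":0.25},{"dx":-0.001,"dy":0.082,"dz":0.001,"rx":0,"ry":0,"rz":0,"gripper":0.25},{"dx":-0.001,"dy":0.09,"dz":0.001,"rx":0,"ry":0,"rz":0,"gripper":0.25},{"dx":-0.001,"dy":0.095,"dz":0.001,"rx":0,"ry":0,"rz":0,"gripper":0.25},{"dx":-0.001,"dy":0.0975,"dz":0.001,"rx":0,"ry":0,"rz":0,"gripper":0.25},{"dx":-0.001,"dy":0.0975,"dz":0.001,"rx":0,"ry":0,"rz":0,"gripper":0.25},{"dx":-0.001,"dy":0.0975,"dz":0.001,"rx":0,"ry":0,"rz":0,"gripper":0.25}]' 30; python3 - <<'E'
from m import *
o=grab('u')
go(((.5947,.1055,.109),7))
p,W=o['scene'];H=hsv(p)
crop(p,310,90,430,240,5,'pics/u1.png')
E
```

```text
time: 30.4
tool_pos: [0.5949, 0.1056, 0.1103]
tool_rot: [-1.571, -0.001, 0.122]
contact_force: [-0.4, -0.7, -4.1]
opening: 0.0377
from [0.5949 0.1055 0.1103] rpy [-90.01  -0.04   6.99] q1 q6 [ 0.05 -0.07] t 30.5 open 0.0377 F [-0.663   0.4709 -2.9636]
  dx -0.0002 dy 0.0013 dz -0.0000  rx 0.0001 ry -0.0002 rz 0.0007 dist 0.001 q6 0.05
```

View pics/u1.png

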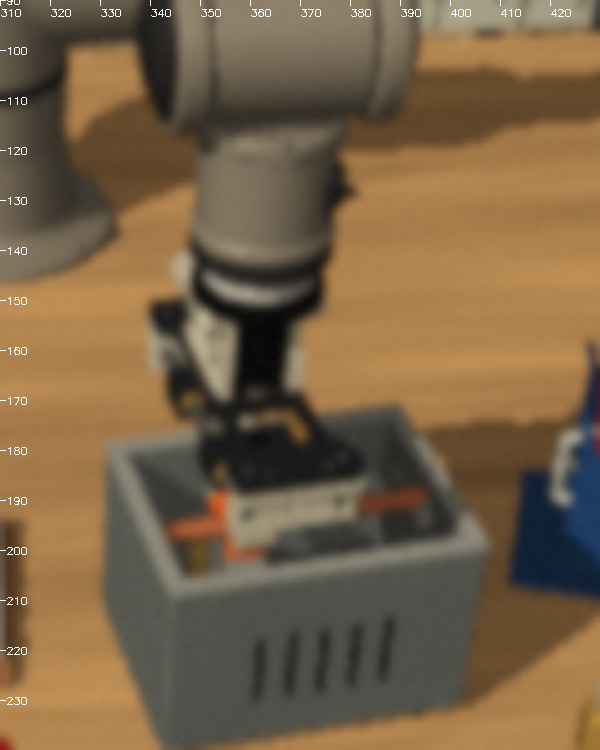

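```bash
python3 -m creep '[{"dx":0,"dy":0.0015,"dz":0,"rx":0,"ry":0,"rz":0,"gripper":0.25},{"dx":0,"dy":0.0015,"dz":0,"rx":0,"ry":0,"rz":0,"gripper":0.25},{"dx":0,"dy":0.0015,"dz":0,"rx":0,"ry":0,"rz":0,"gripper":0.5},{"dx":0,"dy":0.0015,"dz":0,"rx":0,"ry":0,"rz":0,"gripper":0.5},{"dx":0,"dy":0.0015,"dz":0,"rx":0,"ry":0,"rz":0,"gripper":0.55},{"dx":0,"dy":0.0015,"dz":0,"rx":0,"ry":0,"rz":0,"gripper":0.55},{"dx":0,"dy":-0.02,"dz":0,"rx":0,"ry":0,"rz":0,"gripper":0.55},{"dx":0,"dy":-0.07,"dz":0,"rx":0,"ry":0,"rz":0,"gripper":0.55},{"dx":0,"dy":-0.13,"dz":0,"rx":0,"ry":0,"rz":0,"gripper":0.6},{"dx":0,"dy":-0.15,"dz":0,"rx":0,"ry":0,"rz":0,"gripper":0.6},{"dx":0,"dy":-0.15,"dz":0,"rx":0,"ry":0,"rz":0,"gripper":0.6},{"dx":0,"dy":-0.15,"dz":0,"rx":0,"ry":0,"rz":0,"gripper":0.6}]' 30; python3 - <<'E'
from m import *
o=grab('v')
p,W=o['scene'];H=hsv(p)
for n in o:
    p,W=o[n];H=hsv(p)
    m=(W[...,0]>.5)&(W[...,0]<.68)&(W[...,1]<0.24)&(W[...,1]>.03)
    comp(m&(W[...,2]>.12)&(W[...,2]<.16)&(H[...,0]<=16)&(H[...,1]>200),W,5,n+'crown')
    comp((W[...,2]>.065)&(W[...,2]<.1)&(W[...,1]<-.28)&(W[...,0]>.2)&(H[...,0]<=16)&(H[...,1]>180),W,15,n+'mat crown')
go(((.55,-.15,.26),-3),((.434,-.3587,.16),-13))
crop(o['scene'][0],310,90,430,240,5,'pics/v1.png')
crop(o['top'][0],380,180,470,270,6,'pics/v2.png')
E
```

```text
time: 32.0
tool_pos: [0.594, 0.1055, 0.2582]
tool_rot: [-1.571, 0.003, 0.122]
contact_force: [-0.4, -0.6, 0.2]
opening: 0.0556
scenecrown px [357.8 194.1] n 72 mean [0.6031 0.1051 0.1293] med [0.6047 0.1046 0.1303] zp90 0.1319 rect mm [600.2, 105.2, 39.2, 22.5, 13.0]
scenemat crown px [209.3 184.9] n 77 mean [ 0.4401 -0.3598  0.0773] med [ 0.4418 -0.3599  0.079 ] zp90 0.0818 rect mm [436.9, -359.5, 25.5, 43.0, 75.7]
scenemat crown px [153.3 202.7] n 87 mean [ 0.5134 -0.5248  0.0749] med [ 0.5126 -0.5234  0.0759] zp90 0.0784 rect mm [511.4, -526.0, 43.2, 24.0, 62.9]
topmat crown px [455.9 221. ] n 60 mean [ 0.51   -0.5251  0.0769] med [ 0.5101 -0.5245  0.0762] zp90 0.0857 rect mm [509.6, -526.1, 37.2, 23.0, 63.6]
topmat crown px [414.1 241.1] n 59 mean [ 0.4337 -0.3587  0.0807] med [ 0.4338 -0.3585  0.0816] zp90 0.0867 rect mm [432.9, -358.4, 24.1, 38.3, 78.2]
from [0.594  0.1055 0.258 ] rpy [-89.99   0.19   6.99] q1 q6 [ 0.05 -0.07] t 32.1 open 0.0549 F [-0.7595  0.1201 -0.378 ]
  dx -0.0748 dy -0.0018 dz -0.2483  rx 0.0002 ry 0.1744 rz -0.0034 dist 0.259 q6 -0.21
  dx -0.2150 dy 0.0986 dz -0.4413  rx 0.0004 ry 0.3489 rz -0.0033 dist 0.501 q6 -0.46
```

View pics/v1.png

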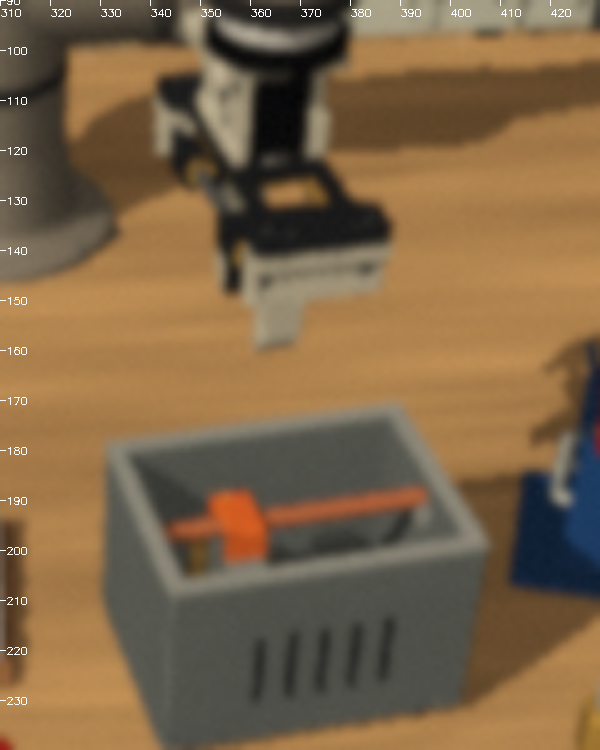

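View pics/v2.png

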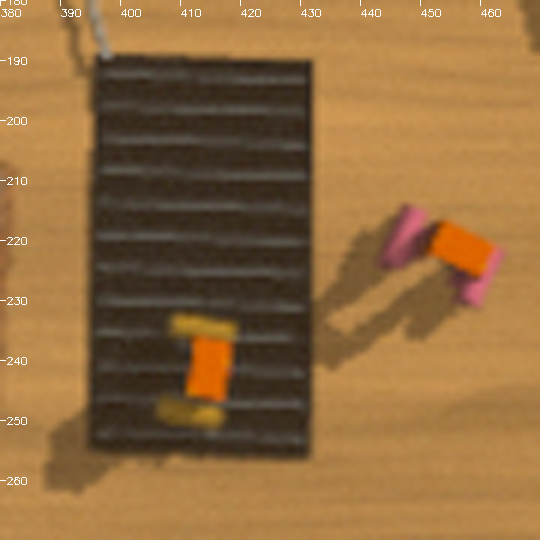

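```bash
python3 -m creep '[{"dx":-0.018,"dy":0,"dz":-0.05,"rx":0,"ry":0.05,"rz":0,"gripper":0.6},{"dx":-0.036,"dy":0,"dz":-0.1,"rx":0,"ry":0.1,"rz":0,"gripper":0.6},{"dx":-0.054,"dy":0,"dz":-0.15,"rx":0,"ry":0.15,"rz":0,"gripper":0.6},{"dx":-0.072,"dy":0,"dz":-0.2,"rx":0,"ry":0.19,"rz":0,"gripper":0.6},{"dx":-0.09,"dy":0,"dz":-0.25,"rx":0,"ry":0.23,"rz":0,"gripper":0.6},{"dx":-0.11,"dy":0,"dz":-0.3,"rx":0,"ry":0.27,"rz":0,"gripper":0.6},{"dx":-0.145,"dy":0,"dz":-0.345,"rx":0,"ry":0.3,"rz":0,"gripper":0.6},{"dx":-0.175,"dy":0.02,"dz":-0.385,"rx":0,"ry":0.32,"rz":0,"gripper":0.6},{"dx":-0.2,"dy":0.05,"dz":-0.42,"rx":0,"ry":0.34,"rz":0,"gripper":0.6},{"dx":-0.215,"dy":0.09,"dz":-0.441,"rx":0,"ry":0.34,"rz":0,"gripper":0.6},{"dx":-0.215,"dy":0.1,"dz":-0.441,"rx":0,"ry":0.34,"rz":0,"gripper":0.6},{"dx":-0.215,"dy":0.1,"dz":-0.441,"rx":0,"ry":0.34,"rz":0,"gripper":0.6},{"dx":-0.215,"dy":0.1,"dz":-0.441,"rx":0,"ry":0.34,"rz":0,"gripper":0.6}]' 30; python3 - <<'E'
from m import *
o=grab('w')
go(((.4335,-.3587,.058),-12.5))
p,W=o['scene'];H=hsv(p)
comp((W[...,2]>.065)&(W[...,2]<.1)&(W[...,1]<-.28)&(W[...,0]>.2)&(H[...,0]<=16)&(H[...,1]>180),W,15,'mat crown')
crop(p,150,100,280,240,4,'pics/w1.png')
E
```

```text
time: 33.72
tool_pos: [0.4361, -0.3579, 0.1612]
tool_rot: [-1.572, -0.002, -0.217]
contact_force: [-0.0, 0.3, 0.5]
opening: 0.0552
from [ 0.436  -0.358   0.1612] rpy [-90.08  -0.11 -12.41] q1 q6 [-0.82 -0.61] t 33.83 open 0.055 F [-0.3221  0.7086 -0.6929]
  dx -0.0025 dy 0.1032 dz -0.0010  rx 0.0013 ry 0.0016 rz 0.0020 dist 0.103 q6 -0.47
mat crown px [209.3 184.8] n 75 mean [ 0.4394 -0.3599  0.0773] med [ 0.4425 -0.3596  0.0784] zp90 0.0818 rect mm [436.9, -359.2, 22.6, 42.9, 77.9]
mat crown px [153.4 202.7] n 87 mean [ 0.5139 -0.5245  0.0751] med [ 0.5129 -0.5232  0.0761] zp90 0.079 rect mm [511.4, -527.9, 42.2, 25.0, 63.8]
```

View pics/w1.png

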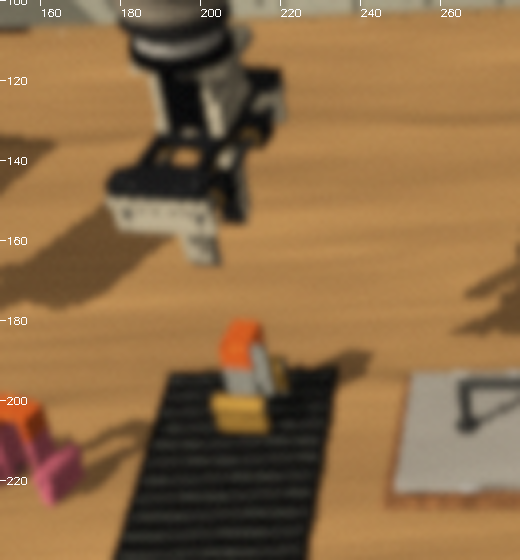

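```bash
python3 -m creep '[{"dx":-0.001,"dy":0.04,"dz":-0.001,"rx":0,"ry":0,"rz":0,"gripper":0.6},{"dx":-0.0015,"dy":0.07,"dz":-0.001,"rx":0,"ry":0,"rz":0,"gripper":0.6},{"dx":-0.0015,"dy":0.088,"dz":-0.001,"rx":0,"ry":0,"rz":0,"gripper":0.6},{"dx":-0.0015,"dy":0.098,"dz":-0.001,"rx":0,"ry":0,"rz":0,"gripper":0.6},{"dx":-0.0015,"dy":0.103,"dz":-0.001,"rx":0,"ry":0,"rz":0,"gripper":0.6},{"dx":-0.0015,"dy":0.103,"dz":-0.001,"rx":0,"ry":0,"rz":0,"gripper":0.6},{"dx":-0.0015,"dy":0.103,"dz":-0.001,"rx":0,"ry":0,"rz":0,"gripper":0.25},{"dx":-0.0015,"dy":0.103,"dz":-0.001,"rx":0,"ry":0,"rz":0,"gripper":0.25},{"dx":-0.0015,"dy":0.103,"dz":-0.001,"rx":0,"ry":0,"rz":0,"gripper":0.25},{"dx":-0.0015,"dy":0.103,"dz":-0.001,"rx":0,"ry":0,"rz":0,"gripper":0.25},{"dx":-0.0015,"dy":0.09,"dz":-0.001,"rx":0,"ry":0,"rz":0,"gripper":0.25},{"dx":-0.0015,"dy":0.06,"dz":-0.001,"rx":0,"ry":0,"rz":0,"gripper":0.25},{"dx":-0.0015,"dy":0.02,"dz":-0.001,"rx":0,"ry":0,"rz":0,"gripper":0.25},{"dx":-0.0015,"dy":-0.03,"dz":-0.001,"rx":0,"ry":0,"rz":0,"gripper":0.25},{"dx":-0.0015,"dy":-0.08,"dz":-0.001,"rx":0,"ry":0,"rz":0,"gripper":0.25},{"dx":-0.0015,"dy":-0.11,"dz":-0.001,"rx":0,"ry":0,"rz":0,"gripper":0.25},{"dx":-0.0015,"dy":-0.11,"dz":-0.001,"rx":0,"ry":0,"rz":0,"gripper":0.25},{"dx":-0.0015,"dy":-0.11,"dz":-0.001,"rx":0,"ry":0,"rz":0,"gripper":0.25}]' 30; python3 - <<'E'
from m import *
o=grab('x')
go(((.5869,.1691,.27),7),((.5869,.1691,.21),7))
p,W=o['scene'];H=hsv(p)
crop(p,120,20,300,220,4,'pics/x1.png')
E
```

```text
time: 36.08
tool_pos: [0.4327, -0.3583, 0.2682]
tool_rot: [-1.569, 0.003, -0.218]
contact_force: [0.1, 0.8, -3.7]
opening: 0.0375
from [ 0.4326 -0.3583  0.2678] rpy [-89.87   0.18 -12.49] q1 q6 [-0.83 -0.61] t 36.17 open 0.0382 F [ 0.4507 -0.0181 -2.9884]
  dx 0.0365 dy -0.0011 dz 0.5483  rx -0.0027 ry -0.3402 rz -0.0028 dist 0.550 q6 0.16
  dx 0.0367 dy 0.0589 dz 0.5482  rx -0.0027 ry -0.3402 rz -0.0028 dist 0.553 q6 0.16
```

View pics/x1.png

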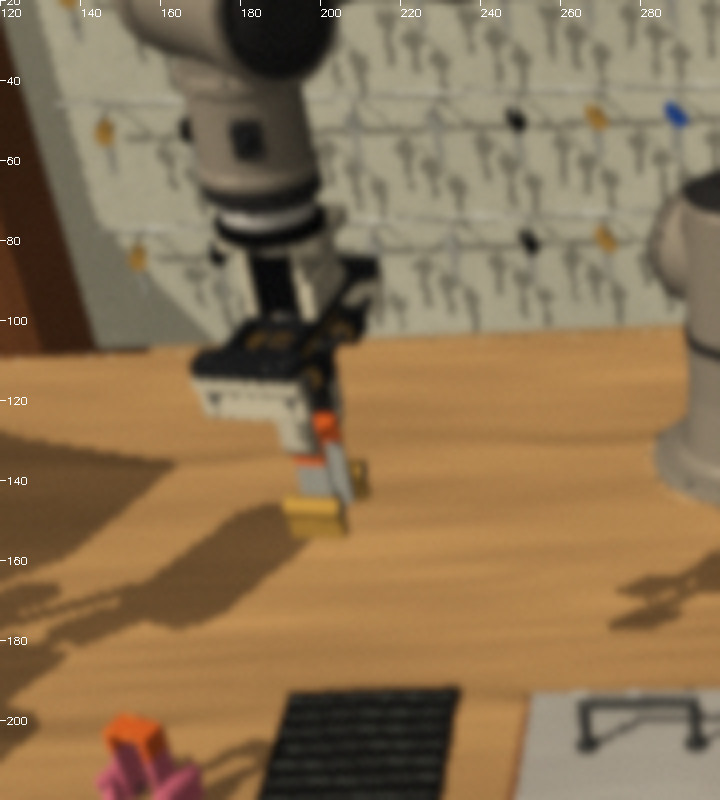

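```bash
python3 -m creep '[{"dx":0.002,"dy":0,"dz":0.025,"rx":0,"ry":-0.02,"rz":0,"gripper":0.25},{"dx":0.005,"dy":0,"dz":0.075,"rx":0,"ry":-0.05,"rz":0,"gripper":0.25},{"dx":0.008,"dy":0,"dz":0.125,"rx":0,"ry":-0.08,"rz":0,"gripper":0.25},{"dx":0.012,"dy":0,"dz":0.175,"rx":0,"ry":-0.11,"rz":0,"gripper":0.25},{"dx":0.015,"dy":0,"dz":0.225,"rx":0,"ry":-0.14,"rz":0,"gripper":0.25},{"dx":0.018,"dy":0,"dz":0.275,"rx":0,"ry":-0.17,"rz":0,"gripper":0.25},{"dx":0.022,"dy":0,"dz":0.325,"rx":0,"ry":-0.2,"rz":0,"gripper":0.25},{"dx":0.025,"dy":0,"dz":0.375,"rx":0,"ry":-0.23,"rz":0,"gripper":0.25},{"dx":0.028,"dy":0,"dz":0.425,"rx":0,"ry":-0.26,"rz":0,"gripper":0.25},{"dx":0.032,"dy":0,"dz":0.475,"rx":0,"ry":-0.3,"rz":0,"gripper":0.25},{"dx":0.035,"dy":0,"dz":0.52,"rx":0,"ry":-0.33,"rz":0,"gripper":0.25},{"dx":0.0365,"dy":0,"dz":0.542,"rx":0,"ry":-0.34,"rz":0,"gripper":0.25},{"dx":0.0365,"dy":0,"dz":0.548,"rx":0,"ry":-0.34,"rz":0,"gripper":0.25},{"dx":0.0365,"dy":0,"dz":0.548,"rx":0,"ry":-0.34,"rz":0,"gripper":0.25},{"dx":0.0365,"dy":0.03,"dz":0.548,"rx":0,"ry":-0.34,"rz":0,"gripper":0.25},{"dx":0.0365,"dy":0.06,"dz":0.548,"rx":0,"ry":-0.34,"rz":0,"gripper":0.25},{"dx":0.0365,"dy":0.06,"dz":0.548,"rx":0,"ry":-0.34,"rz":0,"gripper":0.25},{"dx":0.0365,"dy":0.06,"dz":0.548,"rx":0,"ry":-0.34,"rz":0,"gripper":0.25},{"dx":0.0365,"dy":0.06,"dz":0.548,"rx":0,"ry":-0.34,"rz":0,"gripper":0.25}]' 30; python3 - <<'E'
from m import *
o=grab('y')
go(((.5869,.1691,.109),7))
p,W=o['scene'];H=hsv(p)
crop(p,310,90,430,240,4,'pics/y1.png')
E
```

```text
time: 38.55
tool_pos: [0.5882, 0.1679, 0.2116]
tool_rot: [-1.571, -0.003, 0.122]
contact_force: [-0.5, 1.1, -2.8]
opening: 0.0377
from [0.5879 0.1681 0.2111] rpy [-90.    -0.12   6.98] q1 q6 [0.15 0.03] t 38.65 open 0.0379 F [ 0.4169  0.1533 -3.2036]
  dx -0.0011 dy 0.1021 dz 0.0011  rx 0.0001 ry -0.0003 rz 0.0021 dist 0.102 q6 0.16
```

View pics/y1.png

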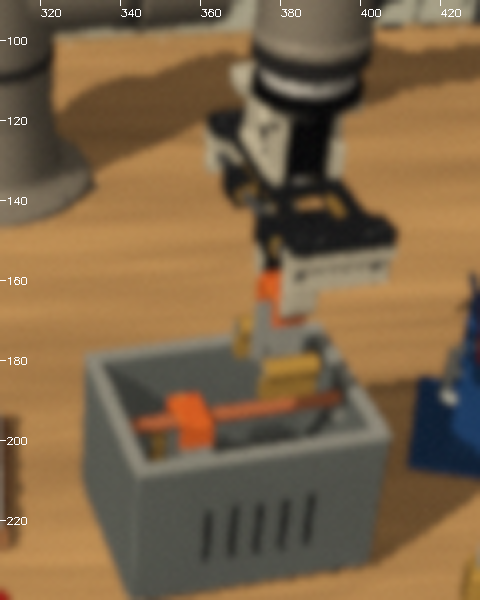

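```bash
python3 -m creep '[{"dx":-0.001,"dy":0.015,"dz":0.001,"rx":0,"ry":0,"rz":0,"gripper":0.25},{"dx":-0.001,"dy":0.035,"dz":0.001,"rx":0,"ry":0,"rz":0,"gripper":0.25},{"dx":-0.001,"dy":0.055,"dz":0.001,"rx":0,"ry":0,"rz":0,"gripper":0.25},{"dx":-0.001,"dy":0.07,"dz":0.001,"rx":0,"ry":0,"rz":0,"gripper":0.25},{"dx":-0.001,"dy":0.083,"dz":0.001,"rx":0,"ry":0,"rz":0,"gripper":0.25},{"dx":-0.001,"dy":0.092,"dz":0.001,"rx":0,"ry":0,"rz":0,"gripper":0.25},{"dx":-0.001,"dy":0.098,"dz":0.001,"rx":0,"ry":0,"rz":0,"gripper":0.25},{"dx":-0.001,"dy":0.1015,"dz":0.001,"rx":0,"ry":0,"rz":0,"gripper":0.25},{"dx":-0.001,"dy":0.1015,"dz":0.001,"rx":0,"ry":0,"rz":0,"gripper":0.25},{"dx":-0.001,"dy":0.1015,"dz":0.001,"rx":0,"ry":0,"rz":0,"gripper":0.25},{"dx":-0.001,"dy":0.1015,"dz":0.001,"rx":0,"ry":0,"rz":0,"gripper":0.5},{"dx":-0.001,"dy":0.1015,"dz":0.001,"rx":0,"ry":0,"rz":0,"gripper":0.55},{"dx":-0.001,"dy":0.1015,"dz":0.001,"rx":0,"ry":0,"rz":0,"gripper":0.55},{"dx":-0.001,"dy":0.1015,"dz":0.001,"rx":0,"ry":0,"rz":0,"gripper":0.55},{"dx":-0.001,"dy":0.08,"dz":0.001,"rx":0,"ry":0,"rz":0,"gripper":0.55},{"dx":-0.001,"dy":0.03,"dz":0.001,"rx":0,"ry":0,"rz":0,"gripper":0.55},{"dx":-0.001,"dy":-0.03,"dz":0.001,"rx":0,"ry":0,"rz":0,"gripper":0.6},{"dx":-0.001,"dy":-0.09,"dz":0.001,"rx":0,"ry":0,"rz":0,"gripper":0.6},{"dx":-0.001,"dy":-0.09,"dz":0.001,"rx":0,"ry":0,"rz":0,"gripper":0.6},{"dx":-0.001,"dy":-0.09,"dz":0.001,"rx":0,"ry":0,"rz":0,"gripper":0.6}]' 30; python3 - <<'E'
from m import *
o=grab('z')
for n in o:
    p,W=o[n];H=hsv(p)
    m=(W[...,0]>.5)&(W[...,0]<.68)&(W[...,1]<0.24)&(W[...,1]>.03)
    comp(m&(W[...,2]>.12)&(W[...,2]<.16)&(H[...,0]<=16)&(H[...,1]>200),W,5,n+'crown')
p,W=o['scene'];H=hsv(p)
near=(W[...,0]>.3)&(W[...,0]<.7)&(abs(W[...,1])<.65)
comp(near&((H[...,0]<=4)|(H[...,0]>172))&(H[...,1]>160)&(H[...,2]>90),W,15,'red')
comp(near&(W[...,2]>.055)&(W[...,2]<.075)&(W[...,1]>-.27)&(W[...,1]<0),W,20,'loop')
go(((.4908,.3769,.28),69.5),((.4908,.3769,.1234),69.5))
crop(p,310,90,450,240,5,'pics/z1.png')
E
```

```text
time: 41.15
tool_pos: [0.586, 0.169, 0.2993]
tool_rot: [-1.571, 0.001, 0.122]
contact_force: [0.2, -0.2, -0.4]
opening: 0.0553
scenecrown px [377.8 191.1] n 67 mean [0.5949 0.1682 0.1293] med [0.5962 0.1688 0.1301] zp90 0.1322 rect mm [590.2, 167.2, 39.6, 23.5, 14.7]
scenecrown px [357.7 193.9] n 70 mean [0.6028 0.1049 0.1296] med [0.6053 0.1043 0.13  ] zp90 0.1329 rect mm [599.7, 104.7, 36.7, 20.3, 12.3]
topcrown px [293.5 199.3] n 64 mean [0.5954 0.1046 0.1321] med [0.5967 0.1031 0.1323] zp90 0.1375 rect mm [594.4, 104.5, 35.6, 26.3, 2.6]
red px [434.  160.7] n 28 mean [0.4575 0.3891 0.1345] med [0.4565 0.3896 0.1344] zp90 0.1362 rect mm [459.6, 390.1, 18.8, 38.4, 64.5]
red px [433.3 173. ] n 107 mean [0.5229 0.3658 0.1318] med [0.5267 0.365  0.1336] zp90 0.1362 rect mm [513.3, 369.1, 21.3, 75.3, 69.3]
loop px [279.8 195.9] n 102 mean [ 0.5059 -0.1302  0.0641] med [ 0.506  -0.1295  0.0652] zp90 0.068 rect mm [504.2, -132.9, 98.2, 15.1, 85.4]
from [0.5856 0.1689 0.298 ] rpy [-90.01   0.2    6.99] q1 q6 [0.16 0.03] t 41.25 open 0.055 F [-0.2958 -0.5318 -0.1986]
  dx -0.0688 dy 0.0182 dz 0.2180  rx -0.0017 ry -1.0910 rz -0.0032 dist 0.229 q6 -0.56
  dx -0.0682 dy 0.1748 dz 0.2180  rx -0.0017 ry -1.0910 rz -0.0032 dist 0.288 q6 -0.56
```

View pics/z1.png

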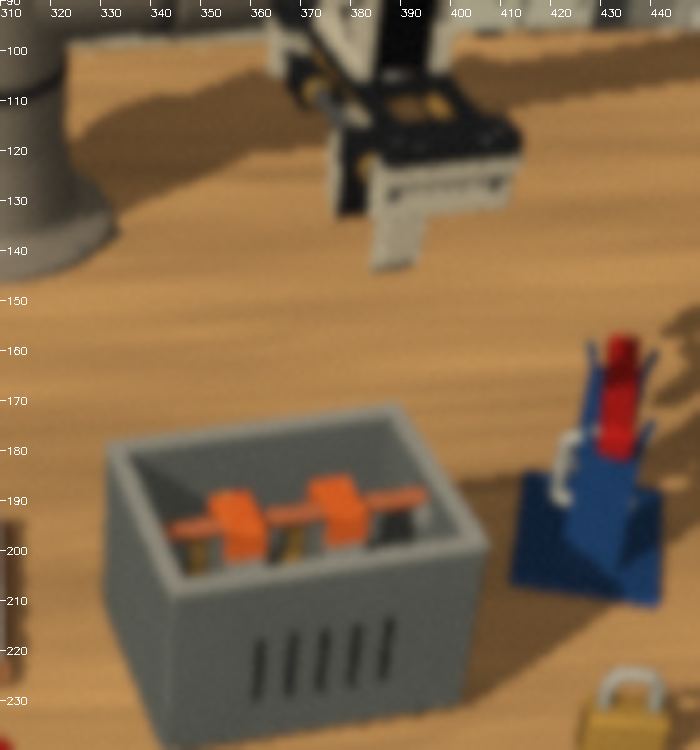

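Both racks hang (crown tops at 0.132). Now take the lifter again.

```bash
python3 -m creep '[{"dx":-0.015,"dy":0,"dz":0.045,"rx":0,"ry":-0.15,"rz":0,"gripper":0.7},{"dx":-0.028,"dy":0,"dz":0.09,"rx":0,"ry":-0.32,"rz":0,"gripper":0.7},{"dx":-0.042,"dy":0,"dz":0.135,"rx":0,"ry":-0.49,"rz":0,"gripper":0.7},{"dx":-0.055,"dy":0,"dz":0.18,"rx":0,"ry":-0.66,"rz":0,"gripper":0.7},{"dx":-0.068,"dy":0,"dz":0.21,"rx":0,"ry":-0.83,"rz":0,"gripper":0.7},{"dx":-0.068,"dy":0,"dz":0.218,"rx":0,"ry":-1.0,"rz":0,"gripper":0.7},{"dx":-0.068,"dy":0,"dz":0.218,"rx":0,"ry":-1.091,"rz":0,"gripper":0.7},{"dx":-0.068,"dy":0.02,"dz":0.218,"rx":0,"ry":-1.091,"rz":0,"gripper":0.7},{"dx":-0.068,"dy":0.05,"dz":0.218,"rx":0,"ry":-1.091,"rz":0,"gripper":0.7},{"dx":-0.068,"dy":0.06,"dz":0.218,"rx":0,"ry":-1.091,"rz":0,"gripper":0.7},{"dx":-0.068,"dy":0.06,"dz":0.218,"rx":0,"ry":-1.091,"rz":0,"gripper":0.7},{"dx":-0.068,"dy":0.06,"dz":0.218,"rx":0,"ry":-1.091,"rz":0,"gripper":0.7}]' 50; python3 - <<'E'
from m import *
read_camera('top')
go(((.4908,.3769,.1234),69.5))
E
```

```text
time: 42.75
tool_pos: [0.4927, 0.3774, 0.2408]
tool_rot: [-1.572, -0.001, 1.213]
contact_force: [0.5, 0.3, -0.5]
opening: 0.0641
from [0.4928 0.3774 0.241 ] rpy [-90.07  -0.08  69.5 ] q1 q6 [ 0.53 -0.68] t 42.8 open 0.0643 F [0.0409 0.8088 0.2303]
  dx -0.0013 dy 0.1176 dz 0.0018  rx 0.0013 ry -0.0000 rz 0.0014 dist 0.118 q6 -0.56
```

```bash
python3 -m creep '[{"dx":-0.001,"dy":0.04,"dz":0.001,"rx":0,"ry":0,"rz":0,"gripper":0.7},{"dx":-0.001,"dy":0.08,"dz":0.001,"rx":0,"ry":0,"rz":0,"gripper":0.7},{"dx":-0.001,"dy":0.105,"dz":0.001,"rx":0,"ry":0,"rz":0,"gripper":0.7},{"dx":-0.001,"dy":0.1175,"dz":0.001,"rx":0,"ry":0,"rz":0,"gripper":0.7},{"dx":-0.001,"dy":0.1175,"dz":0.001,"rx":0,"ry":0,"rz":0,"gripper":0.7},{"dx":-0.001,"dy":0.1175,"dz":0.001,"rx":0,"ry":0,"rz":0,"gripper":0.5},{"dx":-0.001,"dy":0.1175,"dz":0.001,"rx":0,"ry":0,"rz":0,"gripper":0.3},{"dx":-0.001,"dy":0.1175,"dz":0.001,"rx":0,"ry":0,"rz":0,"gripper":0},{"dx":-0.001,"dy":0.1175,"dz":0.001,"rx":0,"ry":0,"rz":0,"gripper":0},{"dx":-0.001,"dy":0.1175,"dz":0.001,"rx":0,"ry":0,"rz":0,"gripper":0},{"dx":-0.001,"dy":0.1175,"dz":0.001,"rx":0,"ry":0,"rz":0,"gripper":0},{"dx":-0.001,"dy":0.1175,"dz":0.001,"rx":0,"ry":0,"rz":0,"gripper":0},{"dx":-0.001,"dy":0.1175,"dz":0.001,"rx":0,"ry":0,"rz":0,"gripper":0}]' 50; python3 - <<'E'
from m import *
go(((.4908,.3769,.1234),69.5))
E
```

```text
time: 44.42
tool_pos: [0.4911, 0.3767, 0.1225]
tool_rot: [-1.571, -0.0, 1.213]
contact_force: [0.1, 0.8, 2.4]
opening: 0.0207
from [0.4911 0.3767 0.1225] rpy [-90.02  -0.02  69.5 ] q1 q6 [ 0.53 -0.68] t 44.42 open 0.0207 F [0.1318 0.8427 2.393 ]
  dx 0.0001 dy -0.0009 dz 0.0004  rx 0.0003 ry 0.0001 rz 0.0004 dist 0.001 q6 -0.56
```

```bash
python3 -m creep '[{"dx":0,"dy":-0.02,"dz":0,"rx":0,"ry":0,"rz":0,"gripper":0},{"dx":0,"dy":-0.06,"dz":0,"rx":0,"ry":0,"rz":0,"gripper":0},{"dx":0,"dy":-0.11,"dz":0,"rx":0,"ry":0,"rz":0,"gripper":0},{"dx":0,"dy":-0.16,"dz":0,"rx":0,"ry":0,"rz":0,"gripper":0},{"dx":0,"dy":-0.18,"dz":0,"rx":0,"ry":0,"rz":0,"gripper":0},{"dx":0,"dy":-0.18,"dz":0,"rx":0,"ry":0,"rz":0,"gripper":0},{"dx":0,"dy":-0.18,"dz":0,"rx":0,"ry":0,"rz":0,"gripper":0}]' 50; python3 - <<'E'
from m import *
read_camera('top')
go(((.4432,-.1286,.30),-4),((.4432,-.1286,.117),-4))
E
```

```text
time: 45.3
tool_pos: [0.4904, 0.3761, 0.3003]
tool_rot: [-1.569, 0.003, 1.213]
contact_force: [0.2, 0.2, -1.2]
opening: 0.0206
from [0.4904 0.3761 0.3002] rpy [-89.86   0.18  69.5 ] q1 q6 [ 0.53 -0.68] t 45.35 open 0.02 F [ 0.1553 -0.464  -2.5514]
  dx -0.4893 dy 0.0014 dz -0.1326  rx 0.0000 ry 1.2827 rz -0.0043 dist 0.507 q6 -0.21
  dx -0.4887 dy 0.1844 dz -0.1330  rx 0.0000 ry 1.2827 rz -0.0043 dist 0.539 q6 -0.21
```

```bash
python3 -m creep '[{"dx":-0.03,"dy":0,"dz":-0.008,"rx":0,"ry":0.1,"rz":0,"gripper":0},{"dx":-0.08,"dy":0,"dz":-0.022,"rx":0,"ry":0.22,"rz":0,"gripper":0},{"dx":-0.13,"dy":0,"dz":-0.035,"rx":0,"ry":0.35,"rz":0,"gripper":0},{"dx":-0.18,"dy":0,"dz":-0.049,"rx":0,"ry":0.48,"rz":0,"gripper":0},{"dx":-0.23,"dy":0,"dz":-0.062,"rx":0,"ry":0.61,"rz":0,"gripper":0},{"dx":-0.28,"dy":0,"dz":-0.076,"rx":0,"ry":0.74,"rz":0,"gripper":0},{"dx":-0.33,"dy":0,"dz":-0.089,"rx":0,"ry":0.87,"rz":0,"gripper":0},{"dx":-0.38,"dy":0,"dz":-0.103,"rx":0,"ry":1.0,"rz":0,"gripper":0},{"dx":-0.43,"dy":0,"dz":-0.117,"rx":0,"ry":1.13,"rz":0,"gripper":0},{"dx":-0.47,"dy":0,"dz":-0.127,"rx":0,"ry":1.24,"rz":0,"gripper":0},{"dx":-0.489,"dy":0,"dz":-0.133,"rx":0,"ry":1.283,"rz":0,"gripper":0},{"dx":-0.489,"dy":0,"dz":-0.133,"rx":0,"ry":1.283,"rz":0,"gripper":0},{"dx":-0.489,"dy":0.04,"dz":-0.133,"rx":0,"ry":1.283,"rz":0,"gripper":0},{"dx":-0.489,"dy":0.09,"dz":-0.133,"rx":0,"ry":1.283,"rz":0,"gripper":0},{"dx":-0.489,"dy":0.14,"dz":-0.133,"rx":0,"ry":1.283,"rz":0,"gripper":0},{"dx":-0.489,"dy":0.17,"dz":-0.133,"rx":0,"ry":1.283,"rz":0,"gripper":0},{"dx":-0.489,"dy":0.184,"dz":-0.133,"rx":0,"ry":1.283,"rz":0,"gripper":0},{"dx":-0.489,"dy":0.184,"dz":-0.133,"rx":0,"ry":1.283,"rz":0,"gripper":0},{"dx":-0.489,"dy":0.184,"dz":-0.133,"rx":0,"ry":1.283,"rz":0,"gripper":0}]' 50; python3 - <<'E'
from m import *
o=grab('A')
go(((.5035,-.133,.117),-4))
p,W=o['scene']
m=(W[...,0]>.38)&(W[...,0]<.62)&(W[...,1]<0)&(W[...,1]>-.27)
comp(m&(W[...,2]>.013)&(W[...,2]<.03)&(hsv(p)[...,1]<60),W,100,'lid')
comp(m&(W[...,2]>.055)&(W[...,2]<.072)&(hsv(p)[...,2]<110),W,20,'loop')
crop(p,220,90,340,240,5,'pics/A1.png')
E
```

```text
time: 47.72
tool_pos: [0.4452, -0.1282, 0.1195]
tool_rot: [-1.572, -0.002, -0.07]
contact_force: [0.9, 0.1, -1.8]
opening: 0.0205
from [ 0.4451 -0.1283  0.1196] rpy [-90.06  -0.14  -4.  ] q1 q6 [-0.45 -0.38] t 47.83 open 0.0205 F [-0.2935 -0.9296 -1.9965]
  dx 0.0586 dy 0.0027 dz -0.0006  rx 0.0010 ry 0.0000 rz 0.0024 dist 0.059 q6 -0.19
lid px [280.1 208.6] n 1509 mean [ 0.5138 -0.1321  0.0179] med [ 0.5165 -0.1325  0.0179] zp90 0.0202 rect mm [505.0, -132.1, 192.7, 151.4, 86.0]
loop px [280.1 195.7] n 81 mean [ 0.5062 -0.1291  0.0654] med [ 0.5065 -0.1266  0.0661] zp90 0.0689 rect mm [504.0, -131.1, 94.5, 12.6, 86.5]
```

View pics/A1.png

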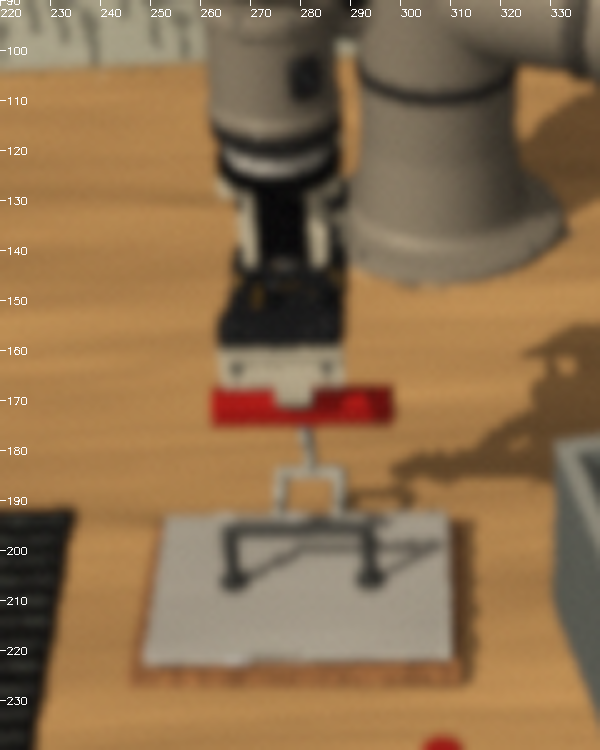

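```bash
python3 -m creep '[{"dx":0.015,"dy":0.001,"dz":0,"rx":0,"ry":0,"rz":0,"gripper":0},{"dx":0.035,"dy":0.001,"dz":0,"rx":0,"ry":0,"rz":0,"gripper":0},{"dx":0.05,"dy":0.001,"dz":0,"rx":0,"ry":0,"rz":0,"gripper":0},{"dx":0.0575,"dy":0.001,"dz":0,"rx":0,"ry":0,"rz":0,"gripper":0},{"dx":0.0575,"dy":0.001,"dz":0,"rx":0,"ry":0,"rz":0,"gripper":0},{"dx":0.0575,"dy":0.001,"dz":0,"rx":0,"ry":0,"rz":0,"gripper":0},{"dx":0.0575,"dy":-0.006,"dz":0,"rx":0,"ry":0,"rz":0,"gripper":0},{"dx":0.0575,"dy":-0.011,"dz":0,"rx":0,"ry":0,"rz":0,"gripper":0},{"dx":0.0575,"dy":-0.014,"dz":0,"rx":0,"ry":0,"rz":0,"gripper":0},{"dx":0.0575,"dy":-0.017,"dz":0,"rx":0,"ry":0,"rz":0,"gripper":0},{"dx":0.0575,"dy":-0.02,"dz":0,"rx":0,"ry":0,"rz":0,"gripper":0},{"dx":0.0575,"dy":-0.024,"dz":0,"rx":0,"ry":0,"rz":0,"gripper":0},{"dx":0.0575,"dy":-0.03,"dz":0,"rx":0,"ry":0,"rz":0,"gripper":0},{"dx":0.0575,"dy":-0.038,"dz":0,"rx":0,"ry":0,"rz":0,"gripper":0},{"dx":0.0575,"dy":-0.038,"dz":0,"rx":0,"ry":0,"rz":0,"gripper":0}]' 50; python3 - <<'E'
from m import *
o=grab('B')
go(((.5035,-.133,.117),-4))
p,W=o['scene']
m=(W[...,0]>.38)&(W[...,0]<.62)&(W[...,1]<0)&(W[...,1]>-.27)
comp(m&(W[...,2]>.025)&(W[...,2]<.055)&(hsv(p)[...,1]<60)&(hsv(p)[...,2]>100),W,100,'lid')
crop(p,220,90,340,240,5,'pics/B1.png')
E
```

```text
time: 49.7
tool_pos: [0.5022, -0.1323, 0.1573]
tool_rot: [-1.572, -0.002, -0.07]
contact_force: [0.6, -0.4, -5.5]
opening: 0.0203
from [ 0.5017 -0.1321  0.1565] rpy [-90.01  -0.01  -4.01] q1 q6 [-0.41 -0.34] t 49.8 open 0.0201 F [-1.8023  0.1495 -7.0008]
  dx 0.0019 dy 0.0395 dz -0.0008  rx 0.0002 ry -0.0002 rz 0.0002 dist 0.040 q6 -0.19
lid px [279.4 203.7] n 1461 mean [ 0.5158 -0.1332  0.0407] med [ 0.5201 -0.1336  0.0407] zp90 0.0432 rect mm [505.3, -132.0, 191.2, 155.3, 85.9]
```

View pics/B1.png

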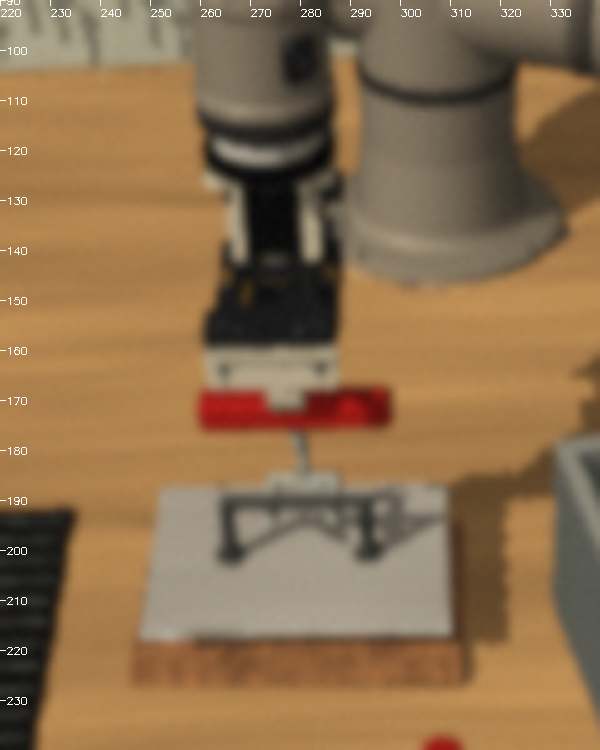

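```bash
python3 -m creep '[{"dx":0,"dy":-0.005,"dz":0,"rx":0,"ry":0,"rz":0,"gripper":0},{"dx":0,"dy":-0.015,"dz":0,"rx":0,"ry":0,"rz":0,"gripper":0},{"dx":0,"dy":-0.03,"dz":0,"rx":0,"ry":0,"rz":0,"gripper":0},{"dx":0,"dy":-0.05,"dz":0,"rx":0,"ry":0,"rz":0,"gripper":0},{"dx":0,"dy":-0.07,"dz":0,"rx":0,"ry":0,"rz":0,"gripper":0},{"dx":0,"dy":-0.09,"dz":0,"rx":0,"ry":0,"rz":0,"gripper":0},{"dx":0,"dy":-0.11,"dz":0,"rx":0,"ry":0,"rz":0,"gripper":0},{"dx":0,"dy":-0.13,"dz":0,"rx":0,"ry":0,"rz":0,"gripper":0},{"dx":0,"dy":-0.15,"dz":0,"rx":0,"ry":0,"rz":0,"gripper":0},{"dx":0,"dy":-0.162,"dz":0,"rx":0,"ry":0,"rz":0,"gripper":0},{"dx":0,"dy":-0.17,"dz":0,"rx":0,"ry":0,"rz":0,"gripper":0},{"dx":0,"dy":-0.174,"dz":0,"rx":0,"ry":0,"rz":0,"gripper":0},{"dx":0,"dy":-0.174,"dz":0,"rx":0,"ry":0,"rz":0,"gripper":0},{"dx":0,"dy":-0.174,"dz":0,"rx":0,"ry":0,"rz":0,"gripper":0}]' 50; python3 - <<'E'
from m import *
read_camera('top')
go(((.5911,.1375,.33),6.8))
E
```

```text
time: 51.55
tool_pos: [0.5015, -0.132, 0.3298]
tool_rot: [-1.57, 0.001, -0.07]
contact_force: [-0.5, -0.3, -5.7]
opening: 0.0202
from [ 0.5015 -0.132   0.3298] rpy [-89.98   0.06  -4.01] q1 q6 [-0.41 -0.34] t 51.6 open 0.0206 F [ 0.6023 -0.0818 -6.0291]
  dx 0.0705 dy -0.0002 dz 0.2751  rx -0.0004 ry -0.1887 rz -0.0010 dist 0.284 q6 0.11
```

```bash
python3 -m creep '[{"dx":0.001,"dy":0,"dz":0.004,"rx":0,"ry":-0.003,"rz":0,"gripper":0},{"dx":0.003,"dy":0,"dz":0.012,"rx":0,"ry":-0.008,"rz":0,"gripper":0},{"dx":0.007,"dy":0,"dz":0.0275,"rx":0,"ry":-0.019,"rz":0,"gripper":0},{"dx":0.012,"dy":0,"dz":0.047,"rx":0,"ry":-0.032,"rz":0,"gripper":0},{"dx":0.018,"dy":0,"dz":0.07,"rx":0,"ry":-0.048,"rz":0,"gripper":0},{"dx":0.0247,"dy":0,"dz":0.096,"rx":0,"ry":-0.066,"rz":0,"gripper":0},{"dx":0.0314,"dy":0,"dz":0.1225,"rx":0,"ry":-0.084,"rz":0,"gripper":0},{"dx":0.038,"dy":0,"dz":0.1485,"rx":0,"ry":-0.102,"rz":0,"gripper":0},{"dx":0.0444,"dy":0,"dz":0.173,"rx":0,"ry":-0.119,"rz":0,"gripper":0},{"dx":0.0508,"dy":0,"dz":0.198,"rx":0,"ry":-0.136,"rz":0,"gripper":0},{"dx":0.0557,"dy":0,"dz":0.217,"rx":0,"ry":-0.149,"rz":0,"gripper":0},{"dx":0.06,"dy":0,"dz":0.2345,"rx":0,"ry":-0.161,"rz":0,"gripper":0},{"dx":0.0636,"dy":0,"dz":0.248,"rx":0,"ry":-0.17,"rz":0,"gripper":0},{"dx":0.0663,"dy":0,"dz":0.2585,"rx":0,"ry":-0.177,"rz":0,"gripper":0},{"dx":0.0684,"dy":0,"dz":0.267,"rx":0,"ry":-0.183,"rz":0,"gripper":0},{"dx":0.0698,"dy":0,"dz":0.272,"rx":0,"ry":-0.187,"rz":0,"gripper":0},{"dx":0.0705,"dy":0,"dz":0.275,"rx":0,"ry":-0.189,"rz":0,"gripper":0},{"dx":0.0705,"dy":0,"dz":0.275,"rx":0,"ry":-0.189,"rz":0,"gripper":0},{"dx":0.0705,"dy":0,"dz":0.275,"rx":0,"ry":-0.189,"rz":0,"gripper":0},{"dx":0.0705,"dy":0,"dz":0.275,"rx":0,"ry":-0.189,"rz":0,"gripper":0}]' 50; python3 - <<'E'
from m import *
o=grab('C')
go(((.5911,.1375,.28),6.8))
p,W=o['scene'];H=hsv(p)
m=(W[...,0]>.48)&(W[...,0]<.7)&(W[...,1]<0.27)&(W[...,1]>.0)
for t in('C','i'):
    p,W=load(t)['scene'];H=hsv(p)
    m=(W[...,0]>.48)&(W[...,0]<.7)&(W[...,1]<0.27)&(W[...,1]>.0)
    mm=m&(W[...,2]>.20)&(W[...,2]<.225)&(H[...,1]<60)&(H[...,2]>90)
    comp(mm,W,100,t+' lid')
    P=W[mm]; c=np.linalg.lstsq(np.c_[P[:,:2]-P[:,:2].mean(0),np.ones(len(P))],P[:,2],rcond=None)[0]; print('plane',c)
    comp(m&(W[...,2]>.235)&(W[...,2]<.27)&(H[...,2]<100),W,20,t+' loop')
crop(load('C')['scene'][0],310,50,430,240,4,'pics/C1.png')
E
```

```text
time: 54.1
tool_pos: [0.5912, 0.1371, 0.3305]
tool_rot: [-1.571, -0.0, 0.119]
contact_force: [-0.6, 0.2, -5.8]
opening: 0.0201
from [0.5912 0.1371 0.3305] rpy [-90.01  -0.     6.8 ] q1 q6 [ 0.1  -0.02] t 54.2 open 0.0205 F [-0.1141 -0.0855 -5.6654]
  dx -0.0001 dy 0.0505 dz 0.0004  rx 0.0001 ry 0.0000 rz 0.0001 dist 0.050 q6 0.11
C lid px [369.2 171.3] n 1743 mean [0.6067 0.1326 0.2141] med [0.6099 0.1301 0.2141] zp90 0.2161 rect mm [595.0, 138.2, 155.0, 195.2, 6.0]
plane [-0.0186 -0.0014  0.2141]
C loop px [371.9 156.1] n 145 mean [0.5952 0.1395 0.2572] med [0.5951 0.1426 0.2602] zp90 0.2645 rect mm [595.4, 137.0, 10.4, 99.3, 6.5]
i lid px [369.  172.2] n 1763 mean [0.605  0.1327 0.2096] med [0.6085 0.1301 0.2096] zp90 0.212 rect mm [591.0, 138.0, 153.3, 194.8, 5.2]
plane [-0.0313 -0.0054  0.2096]
i loop px [371.6 156.8] n 138 mean [0.594  0.139  0.2542] med [0.594  0.141  0.2566] zp90 0.2604 rect mm [589.7, 136.8, 18.3, 98.0, 5.8]
```

View pics/C1.png

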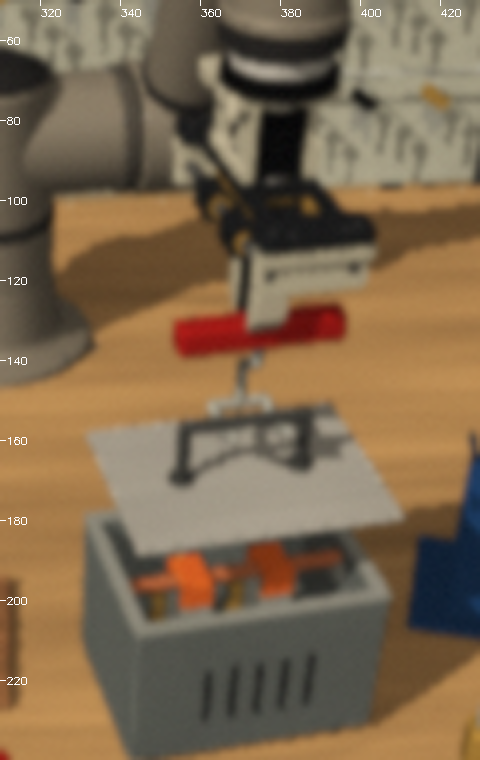

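```bash
python3 -m creep '[{"dx":-0.0005,"dy":0.005,"dz":0,"rx":0,"ry":0,"rz":0,"gripper":0},{"dx":-0.001,"dy":0.013,"dz":0,"rx":0,"ry":0,"rz":0,"gripper":0},{"dx":-0.0015,"dy":0.023,"dz":0,"rx":0,"ry":0,"rz":0,"gripper":0},{"dx":-0.0015,"dy":0.034,"dz":0,"rx":0,"ry":0,"rz":0,"gripper":0},{"dx":-0.0015,"dy":0.044,"dz":0,"rx":0,"ry":0,"rz":0,"gripper":0},{"dx":-0.0015,"dy":0.052,"dz":0,"rx":0,"ry":0,"rz":0,"gripper":0},{"dx":-0.0015,"dy":0.058,"dz":0,"rx":0,"ry":0,"rz":0,"gripper":0},{"dx":-0.0015,"dy":0.061,"dz":0,"rx":0,"ry":0,"rz":0,"gripper":0},{"dx":-0.0015,"dy":0.064,"dz":0,"rx":0,"ry":0,"rz":0,"gripper":0},{"dx":-0.0015,"dy":0.067,"dz":0,"rx":0,"ry":0,"rz":0,"gripper":0},{"dx":-0.0015,"dy":0.069,"dz":0,"rx":0,"ry":0,"rz":0,"gripper":0},{"dx":-0.0015,"dy":0.071,"dz":0,"rx":0,"ry":0,"rz":0,"gripper":0},{"dx":-0.0015,"dy":0.073,"dz":0,"rx":0,"ry":0,"rz":0,"gripper":0},{"dx":-0.0015,"dy":0.076,"dz":0,"rx":0,"ry":0,"rz":0,"gripper":0},{"dx":-0.0015,"dy":0.08,"dz":0,"rx":0,"ry":0,"rz":0,"gripper":0},{"dx":-0.0015,"dy":0.084,"dz":0,"rx":0,"ry":0,"rz":0,"gripper":0},{"dx":-0.0015,"dy":0.088,"dz":0,"rx":0,"ry":0,"rz":0,"gripper":0},{"dx":-0.0015,"dy":0.088,"dz":0,"rx":0,"ry":0,"rz":0,"gripper":0},{"dx":-0.0015,"dy":0.088,"dz":0,"rx":0,"ry":0,"rz":0,"gripper":0}]' 50; python3 - <<'E'
from m import *
o=grab('D')
go(((.5911,.1375,.242),6.8))
p,W=o['scene'];H=hsv(p)
m=(W[...,0]>.48)&(W[...,0]<.7)&(W[...,1]<0.27)&(W[...,1]>.0)
mm=m&(W[...,2]>.13)&(W[...,2]<.16)&(H[...,1]<60)&(H[...,2]>120)
comp(mm,W,100,' lid')
P=W[mm]; print('plane',np.linalg.lstsq(np.c_[P[:,:2]-P[:,:2].mean(0),np.ones(len(P))],P[:,2],rcond=None)[0])
crop(p,310,90,430,240,5,'pics/D1.png')
E
```

```text
time: 56.58
tool_pos: [0.5898, 0.1371, 0.2425]
tool_rot: [-1.571, -0.0, 0.119]
contact_force: [0.1, -0.3, -1.8]
opening: 0.0201
from [0.5899 0.1371 0.2426] rpy [-90.    -0.02   6.81] q1 q6 [ 0.1  -0.02] t 56.67 open 0.0204 F [-0.5669 -0.3311 -1.4784]
  dx 0.0013 dy 0.0006 dz 0.0002  rx 0.0001 ry 0.0003 rz 0.0004 dist 0.001 q6 0.11
 lid px [365.9 192.8] n 1469 mean [0.6156 0.1264 0.1429] med [0.6196 0.1203 0.1429] zp90 0.1449 rect mm [593.6, 136.6, 152.0, 196.6, 5.7]
plane [-0.0034  0.0019  0.1429]
```

View pics/D1.png

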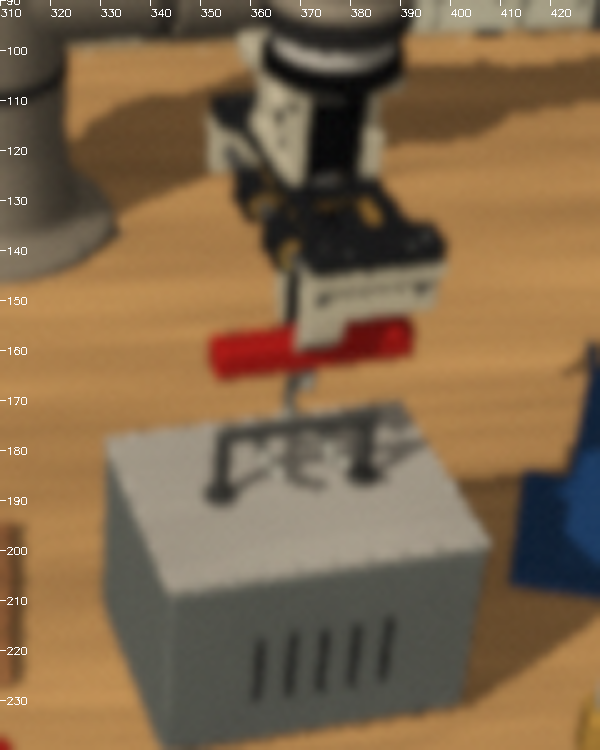

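```bash
python3 -m creep '[{"dx":-0.01,"dy":0,"dz":0,"rx":0,"ry":0,"rz":0,"gripper":0},{"dx":-0.03,"dy":0,"dz":0,"rx":0,"ry":0,"rz":0,"gripper":0},{"dx":-0.05,"dy":0,"dz":0,"rx":0,"ry":0,"rz":0,"gripper":0},{"dx":-0.06,"dy":0,"dz":0,"rx":0,"ry":0,"rz":0,"gripper":0},{"dx":-0.06,"dy":0,"dz":0,"rx":0,"ry":0,"rz":0,"gripper":0},{"dx":-0.06,"dy":-0.03,"dz":0,"rx":0,"ry":0,"rz":0,"gripper":0},{"dx":-0.06,"dy":-0.06,"dz":0,"rx":0,"ry":0,"rz":0,"gripper":0},{"dx":-0.06,"dy":-0.06,"dz":0,"rx":0,"ry":0,"rz":0,"gripper":0},{"dx":-0.06,"dy":-0.06,"dz":0,"rx":0,"ry":0,"rz":0,"gripper":0}]' 50; python3 - <<'E'
from m import *
o=grab('E')
go(((.4908,.3769,.30),69.5))
p,W=o['scene'];H=hsv(p)
m=(W[...,0]>.48)&(W[...,0]<.7)&(W[...,1]<0.27)&(W[...,1]>.0)
mm=m&(W[...,2]>.13)&(W[...,2]<.16)&(H[...,1]<60)&(H[...,2]>120)
comp(mm,W,100,' lid')
E
```

```text
time: 57.8
tool_pos: [0.53, 0.1299, 0.301]
tool_rot: [-1.571, 0.002, 0.119]
contact_force: [0.1, 0.7, -1.9]
opening: 0.0206
from [0.5297 0.1299 0.3007] rpy [-90.     0.17   6.81] q1 q6 [ 0.1  -0.02] t 57.9 open 0.0207 F [ 1.0477 -0.2855 -1.952 ]
  dx -0.0093 dy 0.0007 dz 0.2498  rx -0.0015 ry -1.0941 rz -0.0026 dist 0.250 q6 -0.56
 lid px [366.1 192.4] n 1497 mean [0.6142 0.1274 0.1429] med [0.6178 0.1233 0.1429] zp90 0.1448 rect mm [592.3, 136.4, 152.6, 196.5, 7.7]
 lid px [366.6 179.6] n 108 mean [0.5516 0.1414 0.1428] med [0.5507 0.1377 0.1427] zp90 0.1446 rect mm [549.5, 144.1, 29.0, 91.2, 19.2]
```

```bash
python3 -m creep '[{"dx":-0.002,"dy":0,"dz":0.03,"rx":0,"ry":-0.13,"rz":0,"gripper":0},{"dx":-0.003,"dy":0,"dz":0.07,"rx":0,"ry":-0.28,"rz":0,"gripper":0},{"dx":-0.005,"dy":0,"dz":0.11,"rx":0,"ry":-0.43,"rz":0,"gripper":0},{"dx":-0.006,"dy":0,"dz":0.15,"rx":0,"ry":-0.59,"rz":0,"gripper":0},{"dx":-0.007,"dy":0,"dz":0.19,"rx":0,"ry":-0.75,"rz":0,"gripper":0},{"dx":-0.009,"dy":0,"dz":0.225,"rx":0,"ry":-0.91,"rz":0,"gripper":0},{"dx":-0.009,"dy":0,"dz":0.245,"rx":0,"ry":-1.05,"rz":0,"gripper":0},{"dx":-0.009,"dy":0,"dz":0.25,"rx":0,"ry":-1.094,"rz":0,"gripper":0},{"dx":-0.009,"dy":0,"dz":0.25,"rx":0,"ry":-1.094,"rz":0,"gripper":0},{"dx":-0.009,"dy":0,"dz":0.25,"rx":0,"ry":-1.094,"rz":0,"gripper":0},{"dx":-0.009,"dy":0,"dz":0.25,"rx":0,"ry":-1.094,"rz":0,"gripper":0}]' 50; python3 - <<'E'
from m import *
read_camera('top')
go(((.4906,.3770,.1228),69.5))
E
```

```text
time: 59.28
tool_pos: [0.4919, 0.3764, 0.3025]
tool_rot: [-1.571, 0.0, 1.211]
contact_force: [0.5, -0.0, -1.6]
opening: 0.0204
from [0.4918 0.3765 0.3025] rpy [-90.01  -0.    69.41] q1 q6 [ 0.53 -0.68] t 59.33 open 0.0204 F [-0.0182 -0.4764 -2.3115]
  dx 0.0000 dy 0.1797 dz 0.0014  rx 0.0002 ry -0.0016 rz 0.0000 dist 0.180 q6 -0.56
```

```bash
python3 -m creep '[{"dx":0,"dy":0.02,"dz":0.001,"rx":0,"ry":0,"rz":0,"gripper":0},{"dx":0,"dy":0.06,"dz":0.001,"rx":0,"ry":0,"rz":0,"gripper":0},{"dx":0,"dy":0.10,"dz":0.001,"rx":0,"ry":0,"rz":0,"gripper":0},{"dx":0,"dy":0.13,"dz":0.001,"rx":0,"ry":0,"rz":0,"gripper":0},{"dx":0,"dy":0.15,"dz":0.001,"rx":0,"ry":0,"rz":0,"gripper":0},{"dx":0,"dy":0.165,"dz":0.001,"rx":0,"ry":0,"rz":0,"gripper":0},{"dx":0,"dy":0.174,"dz":0.001,"rx":0,"ry":0,"rz":0,"gripper":0},{"dx":0,"dy":0.179,"dz":0.001,"rx":0,"ry":0,"rz":0,"gripper":0},{"dx":0,"dy":0.179,"dz":0.001,"rx":0,"ry":0,"rz":0,"gripper":0},{"dx":0,"dy":0.179,"dz":0.001,"rx":0,"ry":0,"rz":0,"gripper":0},{"dx":0,"dy":0.179,"dz":0.001,"rx":0,"ry":0,"rz":0,"gripper":0.4},{"dx":0,"dy":0.179,"dz":0.001,"rx":0,"ry":0,"rz":0,"gripper":0.6},{"dx":0,"dy":0.179,"dz":0.001,"rx":0,"ry":0,"rz":0,"gripper":0.6},{"dx":0,"dy":0.179,"dz":0.001,"rx":0,"ry":0,"rz":0,"gripper":0.6},{"dx":0,"dy":0.15,"dz":0.001,"rx":0,"ry":0,"rz":0,"gripper":0.6},{"dx":0,"dy":0.1,"dz":0.001,"rx":0,"ry":0,"rz":0,"gripper":0.6},{"dx":0,"dy":0.05,"dz":0.001,"rx":0,"ry":0,"rz":0,"gripper":0.6},{"dx":0,"dy":0,"dz":0.001,"rx":0,"ry":0,"rz":0,"gripper":0.6},{"dx":0,"dy":-0.05,"dz":0.001,"rx":0,"ry":0,"rz":0,"gripper":0.6},{"dx":0,"dy":-0.05,"dz":0.001,"rx":0,"ry":0,"rz":0,"gripper":0.6}]' 50; python3 - <<'E'
from m import *
o=grab('F')
p,W=o['scene'];H=hsv(p)
near=(W[...,0]>.3)&(W[...,0]<.9)&(abs(W[...,1])<.65)
comp(near&((H[...,0]<=4)|(H[...,0]>172))&(H[...,1]>160)&(H[...,2]>90),W,15,'red')
m=(W[...,0]>.48)&(W[...,0]<.7)&(W[...,1]<0.27)&(W[...,1]>.0)
mm=m&(W[...,2]>.13)&(W[...,2]<.16)&(H[...,1]<60)&(H[...,2]>120)
comp(mm,W,100,' lid')
comp(m&(W[...,2]>.165)&(W[...,2]<.2)&(H[...,2]<100),W,20,'loop')
P=W[mm]; print('plane',np.linalg.lstsq(np.c_[P[:,:2]-P[:,:2].mean(0),np.ones(len(P))],P[:,2],rcond=None)[0])
go(((.45,.25,.35),69.5))
crop(p,120,60,500,310,2,'pics/F1.png')
crop(p,310,100,490,240,4,'pics/F2.png')
E
```

```text
time: 61.82
tool_pos: [0.4917, 0.3782, 0.3573]
tool_rot: [-1.577, -0.007, 1.213]
contact_force: [0.5, -0.6, -0.3]
opening: 0.0554
red px [433.7 169.6] n 148 mean [0.5039 0.3733 0.1318] med [0.5071 0.3708 0.134 ] zp90 0.1365 rect mm [450.9, 399.1, 27.5, 209.5, 64.1]
red px [308.  241.2] n 41 mean [ 0.7865 -0.0605  0.1281] med [ 0.7878 -0.0605  0.1285] zp90 0.131 rect mm [783.6, -60.2, 15.8, 22.4, 85.1]
red px [231.2 279. ] n 202 mean [ 0.8024 -0.2729  0.0223] med [ 0.8057 -0.2727  0.023 ] zp90 0.0255 rect mm [795.4, -274.7, 100.1, 19.2, 14.9]
 lid px [366.1 192.4] n 1491 mean [0.6142 0.1272 0.1429] med [0.6181 0.1231 0.1431] zp90 0.1448 rect mm [592.3, 136.8, 155.3, 196.5, 7.2]
 lid px [366.7 179.6] n 106 mean [0.5513 0.1418 0.1427] med [0.5496 0.1378 0.1426] zp90 0.1444 rect mm [550.3, 143.8, 27.4, 91.6, 18.5]
loop px [368.7 176.2] n 111 mean [0.5942 0.1361 0.1868] med [0.5936 0.1354 0.19  ] zp90 0.1932 rect mm [594.1, 136.4, 10.4, 96.7, 6.6]
plane [0.0013 0.0007 0.1429]
from [0.4906 0.3775 0.3522] rpy [-90.01  -0.01  69.5 ] q1 q6 [ 0.53 -0.68] t 61.92 open 0.0551 F [ 0.0438  0.101  -0.2219]
  dx -0.1337 dy 0.0022 dz -0.0067  rx 0.0002 ry 0.0001 rz 0.0001 dist 0.134 q6 -0.71
```

View pics/F1.png

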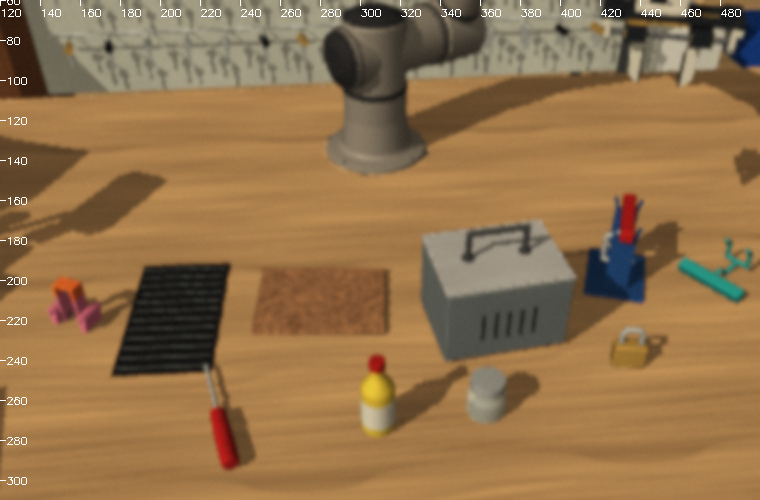

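View pics/F2.png

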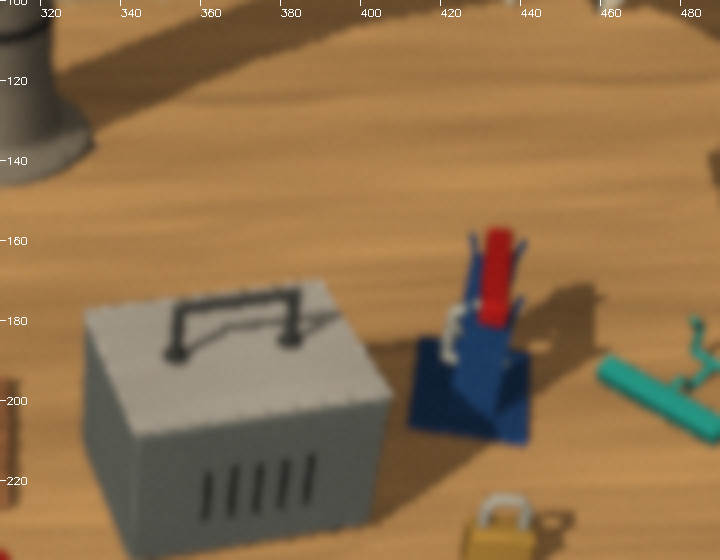

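```bash
python3 - <<'E'
from m import *
print(status.observe()['qvel']); print(robot.hand_in())
E
```

```text
[-0.0001  0.0229  0.0405  0.0008 -0.0038 -0.002 ]
the job is handed in; nothing more can be done
None
```

I did the whole job and handed it in at about 62 s of the 210 s allowed. Every check I could make passed. I got no verdict, and I could not see the racks again once the lid was on.

**What I did**
- I took the red lifter from its stand, not the teal look-alike, and lifted the lid off by its loop. I set the lid flat on the cork rest and returned the lifter to the stand.
- Two racks were present, both on the drip mat. I hung them astride the copper bar about 63 mm apart and left the pink look-alike alone.
- I picked the lid up from the cork again with the lifter, put it back on the tank and laid the lifter in its stand.

**Last checks**
- **Lid:** it is level, with less than 0.002 rad of slope. Its plate top is 143 mm above the bench (144 nominal). It lies within about 2 mm of its original place in the same camera view.
- **Lifter:** its handle reads at the same place and height as after the first time I put it back.
- **Racks:** the crown tops measured about 132 mm, as they should. They still hung straight in the last picture, just before the lid went down.
- **Bystanders:** the screwdriver and the oil bottle's cap measured within 2 mm of where they started. The jar and padlock I judged only by eye, and they look untouched.
- **Gripper:** it was clear of everything, though one or two joints were still settling at up to 0.04 rad/s when I handed in.

**Disagreement:** in the depth picture the fingertips stand up to about 30 mm higher than the stated tip length says. The grips on the lifter and the rack legs closed to about the right widths (20 and 38 mm), so I went by the stated length.

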